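# Jack a suspension arm up to level

## Task

The bush bolts of the suspension arm on the bench must be tightened with the arm at ride height. Pick up the loose crank, push it fully onto the square shaft of the scissor jack and wind the jack up until the arm it lifts lies level. Leave the crank on the shaft, let go of it, and leave the other things on the bench where they are.

Things in the scene. Friction and masses are not known exactly. Their poses are not given: they have to be found in the camera images.
- crank: Loose Z-shaped steel crank handle, 0.37 to 0.58 kg, lying flat (z up, origin 15 mm above the bench). Origin: on its hub's axis, mid-thickness of its arm; x along the hub out of the socket's mouth; y along the arm to the grip. Hub 30 x 30 mm, x = 6 to 70 mm. Arm: bar 12 mm thick (x), 26 mm deep (z), y = -14 to 89 mm. Red sleeve: axis parallel to x at y = 75 mm, x = -17 to -117 mm.
- crank_mouth (a point): Centre of the mouth of the crank's square socket (crank x = 70 mm, on the hub's axis). The socket is 18 mm square and 64 mm deep, its sides parallel to the crank's y and z axes. Frame: as the crank's.
- crank_arm (a point): Middle of the crank's flat arm (crank y = 37.5 mm), near the balance point and good to grasp from above: 12 mm thick along the crank's x, free on both sides, reaching 13 mm above and below this point. Frame: as the crank's.
- crank_grip (a point): On the axis of the red plastic sleeve (30 mm diameter, 100 mm long), at crank x = -72 mm, y = 75 mm (the throw): 66 mm out from the arm, which leaves room for a gripper pointing down all the way round. The sleeve and this frame turn freely on a pin parallel to the crank's x.
- jack: Blue scissor jack, 310 mm over its nuts, fast on a dark wooden board (300 x 130 mm, top about 24 mm above the bench). Origin under its middle at about bench level; z up; x along the screw, away from the crank end. Its links rise from the nut at the crank end to the saddle; outside that nut nothing stands over the shaft.
- shaft_root (a point): Centre of the brass collar's face (32 mm diameter) at the inner end of the square shaft, about 117 mm above the bench: a fully fitted crank has its socket's mouth here. x: along the screw's axis into the jack; the frame turns with the screw. As the jack rises, this point rises half as much as the saddle and moves up to 10 mm inwards along x.
- shaft_tip (a point): Outer end of the square shaft, 61 mm out from shaft_root along -x, same frame. From the collar the shaft is 16 mm square for 50 mm, then 11 mm square to its end; its sides are parallel to the frame's y and z axes, and the crank fits in any of the four quarter turns.
- jack_screw (a joint): Screw angle, rad, -0.4 to 0.4 at the start; at 0 the shaft's sides are level and upright. It grows as the jack is wound up: clockwise when looking at the shaft's end, a right-hand turn about shaft_root's x. One turn (6.28) lifts the saddle about 10 mm. It drags with 0.25 N m (3.5 N at the grip), loaded or not, and stays where it is left, also with the crank on it.
- saddle_top (a point): Centre of the top of the jack's saddle (76 x 66 mm), about 205 mm above the bench at the start; it moves straight up and down.
- susp_arm (a joint): Angle, rad, of the black A-shaped suspension arm on its hinge: 0 level, negative drooping. It starts on its droop stop at -0.085, the saddle 3 to 13 mm below it: it begins to rise after 0.3 to 1.4 turns of the screw and lies level after 2.5 to 3.8 turns in all. It rests on the saddle by its weight and sinks with it if the jack is wound down.
- ball_joint (a point): Centre of the ball joint at the arm's free end, 260 mm from the hinge and 22 mm above the rounded underside that the saddle lifts. The arm is level when this point is as high as hinge_mid.
- hinge_mid (a point): Middle of the arm's hinge line, 257 mm above the bench, on the grey subframe that two steel pedestals hold.
- spanner: Bystander: steel spanner, 200 mm long, lying on the bench.
- grease_tin: Bystander: green tin with a steel lid, 86 mm diameter, 46 mm high. Origin under its centre.
- bolt_box: Bystander: cardboard box of bolts, 60 x 95 x 45 mm. Origin under its centre.

How it is judged:
On the way, in this order (a step that is already met when the one before it is completed fails the run):
1. the crank is pushed fully onto the jack's shaft (distance between crank_mouth and shaft_root below 0.02 m and angle between the x axis of crank and the x axis of shaft_root, either way round below 0.12 rad), for 0.2 s.
2. the jack is wound up with the crank on its shaft until the suspension arm is level (value of joint susp_arm between -0.015 and 0.015 rad and distance between crank_mouth and shaft_root below 0.03 m and angle between the x axis of crank and the x axis of shaft_root, either way round below 0.12 rad), for 0.2 s.
At the end, for the whole second after the job is handed in: The suspension arm rests on the jack within 0.015 rad of level (ball joint within about 4 mm of the hinge's height), the crank is on the shaft (its socket's mouth within 30 mm of the collar, its axis within 0.12 rad of the screw's), and both are at rest (all of step 2 and velocity of joint susp_arm between -0.02 and 0.02 rad/s and linear speed of crank below 0.03 m/s); the robot touches nothing.
It fails at once if the spanner is moved by more than 30 mm (distance of spanner from where it was at the start of the episode above 0.03 m).
It fails at once if the grease tin is moved by more than 30 mm (distance of grease_tin from where it was at the start of the episode above 0.03 m).
It fails at once if the box of bolts is moved by more than 30 mm (distance of bolt_box from where it was at the start of the episode above 0.03 m).
It also fails if it takes over 64 s, if anything falls off the work surface, if the arm or the gripper's body presses on something with over 40 N, if the wrist force passes 120 N, or if a joint passes its speed limit or range.

## Robot

A 6-joint arm with a two-finger parallel gripper is mounted at the origin on the work surface. World frame = base frame: x ahead of the robot, y to its left, z up, the work surface at z = 0. Lengths are in m, angles in rad, forces in N, time in s.
With the tool pointing down it reaches from about 0.25 to 0.775 m from the base axis. Payload 8.9 kg.
Tool frame: the origin (TCP) lies on the centre line of the jaws, within the pads' length; the fingertips stand 8 mm ahead of it and the grasp point (between the pads) lies 11 mm behind it; z points along the fingers, y is the direction in which the jaws open and shut (so a half turn about z gives the same grasp; the last joint's range is limited). The gripper opens to 85 mm and grips with 20 to 120 N. Pads are 22 mm wide; open, the fingers measure 114 mm over their backs; the gripper's body (76 mm by 85 mm) begins 54 mm behind the grasp point. The pads swing forward as they close: fully open they stand 13 mm farther back than shut.
Start: joints at [-1.349, 0.291, -0.153, 1.127, 0, 1.431], TCP at [0.185, -0.491, 0.239] pointing down, gripper open.
Joint ranges: [-2.52, 2.52], [-0.91, 1.74], [-1.3, 1.37], [-1.96, 2.02], [-1.52, 1.47], [-3.14, 3.14]. Speed limits (rad/s): [2.22, 2.22, 2.79, 3.14, 3.14, 3.14].

## Interface

Orientations are given as a unit quaternion [w, x, y, z].
In Python, from bench import bot gives the robot as it stands. The module is installed in compiled form; this text tells all that it offers.
- The arm moves only by the tool move_arm, never from a script. Its argument "series" is one flat list of numbers, 7 for each row, row after row: the opening in per cent of the stroke, from 0 (shut) to 100 (fully open), then the shift along the tool's x, y, z normalised to -1 to 1, where 1 is 20 cm, then the turn, a rotation vector about the tool's x, y, z normalised to -1 to 1, where 1 is 360 degrees. A call has 1 to 5 rows; each row is the pose to reach, as a shift and turn from the pose commanded when the call began, along the tool's axes at that moment, turning the shorter way round; what a row does not reach only later rows make up. A row lasts 1/12 s, in which the tool goes at most 41.7 mm and 7.16 degrees, less where a joint would pass 70% of its speed; a pose out of reach is approached as far as the arm can. A call with a number of a shift or a turn outside -1 to 1 is refused whole. A call with a gripper value outside its range is refused whole. The fingers move at their own pace and stop on an object; "force" is the grip in N (left out, the last holds). Time passes only in rows, so rows that repeat a pose let the fingers close. It gives the time, the measured TCP pose, the force and the opening at its end, in the units of the state.
- bot.sense(): the state, without advancing time (a new reading comes with each control period).
- bot.read_camera(name): name is "scene" or "top" or "wrist"; returns (picture, depth): 420x560x3 uint8, red, green, blue; 420x560 float32, m along the optical axis (not along the pixel's ray), 0 where there is no reading.
- bot.calibration(name): a dict with "fovy" (degrees; the focal length in pixels is half the picture's height over the tangent of half this angle, whatever the lens; pixels are square), "cx", "cy" (the principal point, pixels), "pose" (4x4, takes a point from camera to world coordinates). Camera axes: x right, y down, z forward; pixel columns grow to the right and rows downward; lengths in m; the calibration is good to about 2 mm. A picture is of the moment at which its call begins: read the wrist's pose just before it. calibration takes no time and is no camera call; for the wrist camera it gives the pose at the moment of the call.
- bot.close_job(): hands the job in, once; it reports no verdict.
The state is a dict: "time_s": time; "joint_positions": joint angles; "joint_velocities": joint speeds; "effort": joint torques, N m; "eef_pos": TCP position; "eef_rot": TCP orientation; "ft_force": force on the tool from outside, world axes, zero at the start; "torque": the same for the moment, N m; "grip_width": finger opening in m.
Only numpy, scipy, OpenCV 4.12 (cv2) and the standard library are available. Lean on these libraries where they do the work, as an engineer would, in place of code of your own. Each camera call takes 0.05 s, during which the arm holds its last target.

## Working session

There is one attempt and no reset: what is moved stays moved. The work goes in short steps, Python scripts to look and compute and a tool call to move; the robot and the scene stay as the last step left them, time stands still between calls to the robot, and variables do not carry over. Pictures are saved under pics/ and viewed, and the job is handed in when it is done.

Besides the shell and the picture viewer there is one more tool, called after "Request:" by a JSON object that holds its "api" and its "payload", one argument or row to a line. move_arm: Moves the arm, as the interface text tells. Its arguments: {"type":"object","properties":{"series":{"type":"array","items":{"type":"number"}},"force":{"type":"number"}},"required":["series"]}

```bash
mkdir -p pics; cat > h.py <<'E'
import numpy as np, cv2
from bench import bot
from scipy.spatial.transform import Rotation as R
def K(name):
    c=bot.calibration(name); f=210/np.tan(np.radians(c['fovy'])/2); return f,c['cx'],c['cy'],np.array(c['pose'])
def cam(name,save=None):
    c=K(name); p,d=bot.read_camera(name)
    if save: cv2.imwrite('pics/'+save,p[:,:,::-1])
    return p,d,c
def ray(c,u,v):
    f,cx,cy,T=c; r=T[:3,:3]@np.array([(u-cx)/f,(v-cy)/f,1]); return T[:3,3],r
def onz(c,u,v,z):
    o,r=ray(c,u,v); return o+r*(z-o[2])/r[2]
def pts(c,d):
    f,cx,cy,T=c; v,u=np.mgrid[:420,:560]; P=np.stack([(u-cx)/f*d,(v-cy)/f*d,d],-1); return P@T[:3,:3].T+T[:3,3]
def pose():
    s=bot.sense(); q=s['eef_rot']; return np.array(s['eef_pos']),R.from_quat([q[1],q[2],q[3],q[0]])
E
python3 - <<'E'
from h import *
for n in ['scene','top','wrist']:
    p,d,c=cam(n,n+'0.png'); np.savez('pics/%s0.npz'%n,p=p,d=d,T=c[3],k=c[:3]); print(n,c)
print(bot.sense())
E
```

```text
scene (np.float64(444.93095842487764), 278.08438228114903, 212.74515950037255, array([[-0.5125568 ,  0.60933262, -0.60497874,  1.41651412],
       [ 0.85843628,  0.34779684, -0.37699406,  0.50806063],
       [-0.01930508, -0.71256657, -0.70133886,  1.1459362 ],
       [ 0.        ,  0.        ,  0.        ,  1.        ]]))
top (np.float64(380.7648893165902), 277.16910457712686, 212.26707577165624, array([[ 0.02680349, -0.99444965,  0.10174217,  0.44648862],
       [-0.99961764, -0.02597204,  0.00948823, -0.03086469],
       [-0.00679311, -0.10195758, -0.99476555,  1.23095815],
       [ 0.        ,  0.        ,  0.        ,  1.        ]]))
wrist (np.float64(354.4295801486882), 284.3658132988684, 203.04310480074432, array([[ 3.53679092e-01, -8.99841024e-01, -2.55337484e-01,
         2.50135237e-01],
       [-9.35366790e-01, -3.40322674e-01, -9.62779632e-02,
        -4.65511270e-01],
       [-2.62274488e-04,  2.72885706e-01, -9.62046424e-01,
         3.73842571e-01],
       [ 0.00000000e+00,  0.00000000e+00,  0.00000000e+00,
         1.00000000e+00]]))
{'time_s': 0.15, 'joint_positions': array([-1.34927915e+00,  2.91110477e-01, -1.53926231e-01,  1.12667278e+00,
        1.82924115e-06,  1.43150297e+00]), 'joint_velocities': array([ 0.00022552, -0.00176238,  0.00282556,  0.00075826, -0.0001463 ,
       -0.00160164]), 'effort': array([ 1.25468949e-03, -5.37368667e+01,  3.31521106e+01,  1.14794521e-02,
       -2.13577755e-04, -1.08437914e-05]), 'eef_pos': array([ 0.18528334, -0.49089899,  0.23889518]), 'eef_rot': array([-4.56233864e-04,  9.83770955e-01,  1.79428257e-01, -1.78518253e-05]), 'ft_force': array([ 0.11462772, -0.55855546,  0.39306606]), 'torque': array([ 0.00239672, -0.00042762,  0.04599532]), 'grip_width': 0.08520872612558886}
```

View pics/scene0.png

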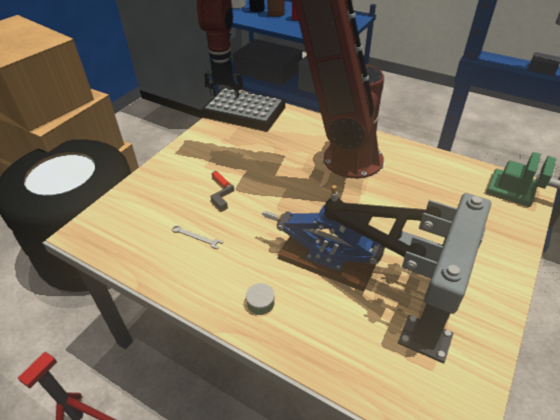

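View pics/top0.png

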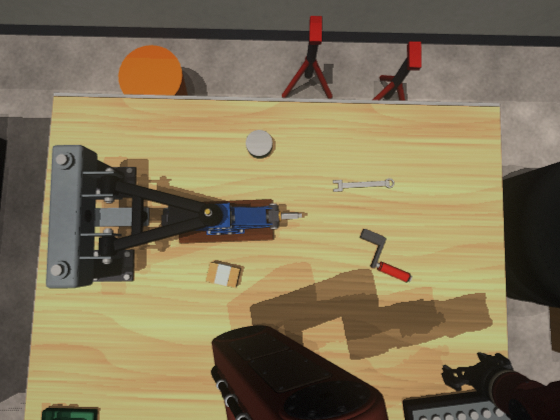

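View pics/wrist0.png

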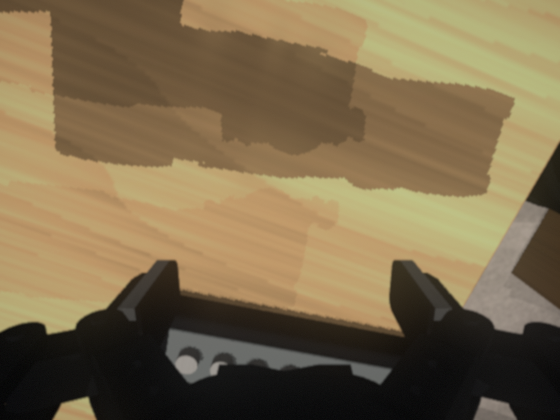

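The top view shows the crank with its hub at about (372,237) and the red sleeve at about (395,272). The shaft runs from (280,215) to (303,215). Next I'll measure both.

```bash
python3 - <<'E'
from h import *
z=np.load('pics/top0.npz');p,d=z['p'],z['d'];c=(*z['k'],z['T'])
cv2.imwrite('pics/topcrop.png',cv2.resize(p[195:295,260:420,::-1],None,fx=5,fy=5,interpolation=cv2.INTER_CUBIC))
P=pts(c,d)
print('bench z',np.median(P[160:180,300:330,2]),P[160:180,300:330,2].std())
hsv=cv2.cvtColor(p,cv2.COLOR_RGB2HSV)
sub=np.zeros(p.shape[:2],bool);sub[220:295,350:420]=1
red=sub&((hsv[...,0]<8)|(hsv[...,0]>172))&(hsv[...,1]>150)
hgt=sub&(P[...,2]>0.008)
dark=hgt&~red
for n,m in(('red',red),('dark',dark)):
    v,u=np.nonzero(m);print(n,m.sum(),np.percentile(P[m][:,2],[5,50,95]),cv2.minAreaRect(np.stack([u,v],1).astype(np.float32)))
v,u=np.nonzero(red);q=np.array([onz(c,a,b,.015+.008)[:2] for a,b in zip(u,v)]).astype(np.float32);print('red rect',cv2.minAreaRect(q),q.mean(0))
v,u=np.nonzero((P[...,2]>.08)&(np.arange(560)[None]>270)&(np.arange(560)[None]<320)&(np.arange(420)[:,None]>200)&(np.arange(420)[:,None]<235))
for a in range(270,312,2):
    m=u==a
    if m.any(): print(a,v[m].min(),v[m].max(),P[v[m],a].mean(0).round(4))
E
```

```text
bench z 3.7966238081388326e-05 0.07099338315742582
red 279 [0.02014137 0.02749193 0.03237587] ((393.67242431640625, 271.4310302734375), (32.563995361328125, 8.666224479675293), 23.198591232299805)
dark 452 [0.0133794  0.02844682 0.03490019] ((386.3791809082031, 256.6783142089844), (64.30459594726562, 73.62163543701172), 1.2188751697540283)
red rect ((0.39329230785369873, -0.3892531096935272), (0.10037048161029816, 0.02723536640405655), 68.22483825683594) [ 0.3931309  -0.38979524]
272 204 229 [ 0.5462 -0.0057  0.1322]
274 204 228 [ 0.5439 -0.0123  0.176 ]
276 204 228 [ 0.5435 -0.0178  0.1748]
278 205 227 [ 0.5485 -0.0231  0.1281]
280 211 221 [ 0.5484 -0.0289  0.1301]
282 213 219 [ 0.5489 -0.0347  0.1263]
284 213 218 [ 0.5507 -0.0405  0.1243]
286 213 218 [ 0.5507 -0.0463  0.1256]
288 213 218 [ 0.551  -0.0522  0.1247]
290 213 218 [ 0.5511 -0.058   0.125 ]
292 211 218 [ 0.5363 -0.0591  0.2827]
294 213 218 [ 0.5514 -0.0696  0.125 ]
296 213 218 [ 0.5515 -0.0755  0.1254]
298 214 217 [ 0.5519 -0.0814  0.1229]
300 213 217 [ 0.5536 -0.0872  0.1225]
308 223 223 [ 0.4465 -0.0309  1.231 ]
```

View pics/topcrop.png

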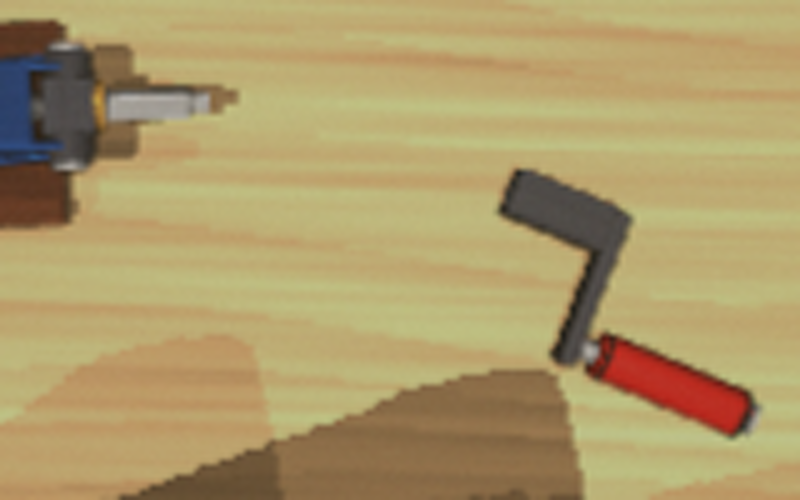

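```bash
cat >> h.py <<'E'
def down(yaw,tilt=0):  # tool z down, tool x at yaw; tilt about tool y
    y=np.radians(yaw); x=np.array([np.cos(y),np.sin(y),0]); z=np.array([0,0,-1.]); return R.from_matrix(np.stack([x,np.cross(z,x),z],1))*R.from_rotvec([0,tilt,0])
def plan(tp,tR,p0=None,R0=None):
    if p0 is None: p0,R0=pose()
    tp=np.array(tp,float)
    d=tp-p0; rv=(R0.inv()*tR).as_rotvec(); n=max(1,int(np.ceil(max(np.abs(d).max()/.19,np.linalg.norm(d)/.205,np.degrees(np.linalg.norm(rv))/35))))
    p,Rr=p0,R0
    for i in range(n):
        q=p0+d*(i+1)/n; Rq=R0*R.from_rotvec(rv*(i+1)/n)
        s=Rr.inv().apply(q-p)/.2; t=(Rr.inv()*Rq).as_rotvec()/(2*np.pi)
        print('call',i,np.round(s,3),np.round(t,4),'rows',np.ceil(max(np.linalg.norm(q-p)/.0417,np.degrees(np.linalg.norm(rv))/n/7.16)))
        p,Rr=q,Rq
E
python3 - <<'E'
from h import *
plan([.49,-.10,.20],down(1))
E
```

```text
call 0 [ 0.705 -0.43   0.065] [-0.      0.      0.0182] rows 4.0
call 1 [ 0.651 -0.508  0.065] [-0.      0.      0.0182] rows 4.0
call 2 [ 0.589 -0.579  0.065] [-0.      0.      0.0182] rows 4.0
```

Request:
{"api": "move_arm", "payload": {
  "series": [100,0.705,-0.43,0.065,0,0,0.018,100,0.705,-0.43,0.065,0,0,0.018,100,0.705,-0.43,0.065,0,0,0.018,100,0.705,-0.43,0.065,0,0,0.018]
}}

```text
time_s: 0.48
eef_pos: [0.2874, -0.3593, 0.2259]
eef_rot: [-0.0, 0.992, 0.123, -0.0]
ft_force: [0.7, -0.9, -1.1]
grip_width: 0.0853
```

Request:
{"api": "move_arm", "payload": {
  "series": [100,0.65,-0.51,0.065,0,0,0.018,100,0.65,-0.51,0.065,0,0,0.018,100,0.65,-0.51,0.065,0,0,0.018,100,0.65,-0.51,0.065,0,0,0.018]
}}

```text
time_s: 0.82
eef_pos: [0.3872, -0.2303, 0.2134]
eef_rot: [0.0, 0.998, 0.067, 0.0]
ft_force: [1.2, -0.6, 0.1]
grip_width: 0.0856
```

Request:
{"api": "move_arm", "payload": {
  "series": [100,0.59,-0.58,0.065,0,0,0.018,100,0.59,-0.58,0.065,0,0,0.018,100,0.59,-0.58,0.065,0,0,0.018,100,0.59,-0.58,0.065,0,0,0.018,100,0.59,-0.58,0.065,0,0,0.018]
}}

```text
time_s: 1.23
eef_pos: [0.4905, -0.0964, 0.1998]
eef_rot: [-0.001, 1.0, 0.013, 0.0]
ft_force: [-1.6, 0.6, 0.0]
grip_width: 0.0853
```

```bash
python3 - <<'E'
from h import *
p,d,c=cam('wrist','w1.png'); np.savez('pics/w1.npz',p=p,d=d,T=c[3],k=c[:3]); s=bot.sense(); print(s['time_s'],s['eef_pos'],s['joint_positions'])
E
```

```text
1.2833 [ 0.48932178 -0.09807266  0.19985981] [-3.44884523e-01  2.69065445e-01 -2.90972972e-01  1.01133830e+00
  7.47528007e-04  2.77025948e+00]
```

View pics/w1.png

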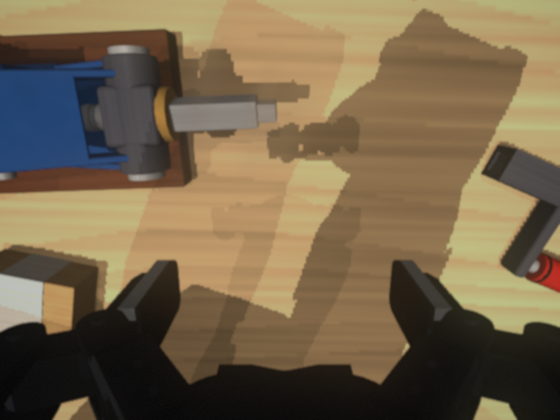

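The wrist view shows the square shaft, with the collar at about (165,112) and the tip at (276,111). I'll fit the shaft's axis and faces from the depth.

```bash
python3 - <<'E'
from h import *
z=np.load('pics/w1.npz');p,d=z['p'],z['d'];c=(*z['k'],z['T']);P=pts(c,d)
cv2.imwrite('pics/w1c.png',cv2.resize(p[80:150,140:300,::-1],None,fx=5,fy=5,interpolation=cv2.INTER_CUBIC))
print(np.std(P[300:330,220:260,2]),np.median(P[300:330,220:260,2]))
for u in range(150,285,6):
    col=P[85:145,u]; m=col[:,2]>.09
    q=col[m]; r=np.nonzero(m)[0]+85
    if len(q): print(u,r.min(),r.max(),'y',np.median(q[:,1]).round(4),'x',q[:,0].min().round(4),q[:,0].max().round(4),'z',q[:,2].max().round(4),q[:,2].min().round(4))
for u in(190,220,240):
    print([tuple((P[r,u,[0,2]]*1000).round(1)) for r in range(93,136,2)])
E
```

```text
0.02548090398936224 0.0004698987490214801
150 85 144 y -0.0195 x 0.5352 0.5671 z 0.1349 0.1301
156 85 144 y -0.0224 x 0.5353 0.5675 z 0.1351 0.1225
162 86 144 y -0.0259 x 0.5342 0.5674 z 0.1352 0.1105
168 87 144 y -0.0277 x 0.5331 0.5666 z 0.1323 0.111
174 91 141 y -0.0295 x 0.5359 0.5647 z 0.1285 0.1112
180 98 134 y -0.0338 x 0.539 0.5608 z 0.1286 0.1086
186 97 131 y -0.0373 x 0.5422 0.5609 z 0.3349 0.1162
192 97 130 y -0.0409 x 0.5429 0.5615 z 0.1287 0.1162
198 87 130 y -0.0442 x 0.543 0.5616 z 0.3349 0.1146
204 97 130 y -0.0477 x 0.543 0.5617 z 0.1288 0.1169
210 96 130 y -0.0511 x 0.5433 0.5624 z 0.3349 0.1141
216 96 129 y -0.0545 x 0.5439 0.5625 z 0.1293 0.1147
222 96 129 y -0.0581 x 0.544 0.5626 z 0.1286 0.115
228 96 129 y -0.0615 x 0.5441 0.5627 z 0.1287 0.117
234 95 129 y -0.0649 x 0.5441 0.5634 z 0.1295 0.1148
240 95 129 y -0.0683 x 0.5442 0.5635 z 0.1294 0.1143
246 95 128 y -0.0717 x 0.5449 0.5635 z 0.1287 0.116
252 95 128 y -0.0752 x 0.545 0.5636 z 0.129 0.116
258 86 141 y -0.0785 x 0.5467 0.5609 z 0.3349 0.1172
264 100 122 y -0.082 x 0.5486 0.561 z 0.126 0.117
270 99 122 y
[... 2012 characters left out ...]
60.0), np.float64(126.0)), (np.float64(558.9), np.float64(129.1)), (np.float64(557.8), np.float64(127.1)), (np.float64(556.7), np.float64(127.5)), (np.float64(555.6), np.float64(127.3)), (np.float64(554.5), np.float64(125.7)), (np.float64(553.4), np.float64(126.9)), (np.float64(552.3), np.float64(126.8)), (np.float64(551.2), np.float64(125.8)), (np.float64(550.0), np.float64(124.9)), (np.float64(548.9), np.float64(126.0)), (np.float64(547.8), np.float64(125.5)), (np.float64(546.6), np.float64(123.9)), (np.float64(545.5), np.float64(124.9)), (np.float64(544.2), np.float64(122.2)), (np.float64(533.5), np.float64(1.1)), (np.float64(531.7), np.float64(1.0)), (np.float64(529.9), np.float64(1.8))]
```

View pics/w1c.png

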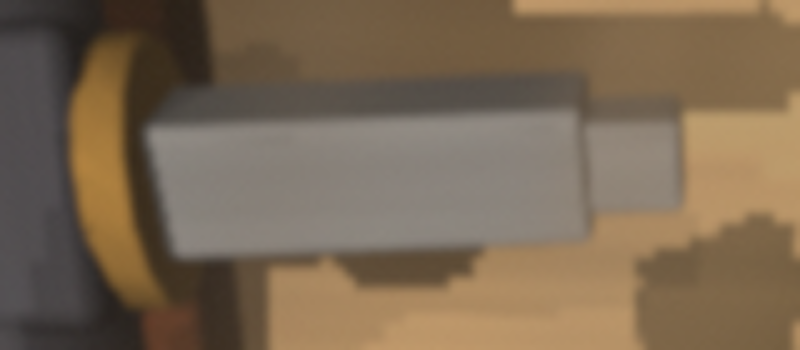

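```bash
python3 - <<'E'
from h import *
z=np.load('pics/w1.npz');p,d=z['p'],z['d'];c=(*z['k'],z['T']);P=pts(c,d)
Q=P[90:136,182:252].reshape(-1,3);Q=Q[(Q[:,2]>.10)&(Q[:,2]<.14)]
# edge-based axis: column extents -> centreline; face split by x offset relative to ridge
def fit(Q):
    m=Q.mean(0);u,s,v=np.linalg.svd(Q-m);n=v[2]*np.sign(v[2][2]);return m,n,s[2]/np.sqrt(len(Q))
# rough axis slope from near edge
xr=lambda y:0.5565-0.040*(y+.05)
for lo,hi in((-.0115,-.002),(-.011,-.003),(.0005,.005),(.0015,.0045)):
    e=Q[:,0]-xr(Q[:,1]);S=Q[(e>lo)&(e<hi)];m,n,r=fit(S)
    # iterate reject
    for _ in range(3):
        k=np.abs((S-m)@n)<.003;S=S[k];m,n,r=fit(S)
    print(lo,hi,len(S),m.round(4),n.round(4),r.round(5),'roll atan(nx/nz)',np.arctan2(n[0],n[2]).round(4))
# collar face & tip
B=P[88:144,176:182].reshape(-1,3)
R1=P[98:124,258:282].reshape(-1,3);R1=R1[(R1[:,2]>.11)&(R1[:,2]<.13)];print('tip y min',np.percentile(R1[:,1],[0,1,5]))
C=P[85:145,155:185].reshape(-1,3);hsv=cv2.cvtColor(p,cv2.COLOR_RGB2HSV)[85:145,155:185].reshape(-1,3)
g=(hsv[:,1]>130)&(C[:,2]>.1)&(C[:,2]<.14);print('collar',g.sum(),C[g].min(0),C[g].max(0),np.percentile(C[g],[2,50,98],axis=0))
v=P[...,2]
E
```

```text
-0.0115 -0.002 1166 [ 0.55   -0.0549  0.1257] [-0.3256 -0.0206  0.9453] 0.00066 roll atan(nx/nz) -0.3318
-0.011 -0.003 981 [ 0.5497 -0.0548  0.1257] [-0.3354 -0.0212  0.9419] 0.00066 roll atan(nx/nz) -0.3421
0.0005 0.005 563 [ 0.5594 -0.0549  0.1244] [0.938  0.0549 0.3422] 0.0004 roll atan(nx/nz) 1.221
0.0015 0.0045 372 [ 0.5597 -0.0549  0.124 ] [0.9523 0.059  0.2995] 0.00023 roll atan(nx/nz) 1.2661
tip y min [-0.08896837 -0.08889621 -0.08834924]
collar 645 [ 0.53572666 -0.02899078  0.10900565] [ 0.56750818 -0.01977061  0.13548348] [[ 0.53675148 -0.02856122  0.11941481]
 [ 0.55240813 -0.02580549  0.13181399]
 [ 0.56600122 -0.0222658   0.13466582]]
```

Shaft results:
- **Roll:** -0.33 rad.
- **Axis:** yaw about 93.5°, passing through (0.553, -0.055, 0.118).
- **Root:** y ≈ -0.028.

Next I'll look at the crank.

```bash
python3 - <<'E'
from h import *
plan([.405,-.322,.16],down(-21.8))
E
```

```text
call 0 [-0.226  0.554  0.099] [-0.0001  0.      0.0324] rows 3.0
call 1 [-0.109  0.588  0.099] [-0.0001  0.      0.0324] rows 3.0
```

Request:
{"api": "move_arm", "payload": {
  "series": [100,-0.225,0.555,0.1,0,0,0.032,100,-0.225,0.555,0.1,0,0,0.032,100,-0.225,0.555,0.1,0,0,0.032]
}}

```text
time_s: 1.53
eef_pos: [0.444, -0.2148, 0.1802]
eef_rot: [0.0, 0.996, -0.091, -0.0]
ft_force: [1.5, -0.7, 0.3]
grip_width: 0.0852
```

Request:
{"api": "move_arm", "payload": {
  "series": [100,-0.11,0.59,0.1,0,0,0.032,100,-0.11,0.59,0.1,0,0,0.032,100,-0.11,0.59,0.1,0,0,0.032,100,-0.11,0.59,0.1,0,0,0.032,100,-0.11,0.59,0.1,0,0,0.032]
}}

```text
time_s: 1.95
eef_pos: [0.4004, -0.3276, 0.1599]
eef_rot: [-0.0, 0.982, -0.191, -0.001]
ft_force: [0.3, 0.4, 0.8]
grip_width: 0.0853
```

```bash
python3 - <<'E'
from h import *
p,d,c=cam('wrist','w2.png'); np.savez('pics/w2.npz',p=p,d=d,T=c[3],k=c[:3]); s=bot.sense(); print(s['time_s'],s['eef_pos'],s['joint_positions'])
E
```

```text
2.0 [ 0.40111945 -0.32625385  0.16022526] [-8.24338052e-01  3.36057491e-01 -3.07786004e-01  9.28084576e-01
  6.57052934e-05  2.70061709e+00]
```

View pics/w2.png

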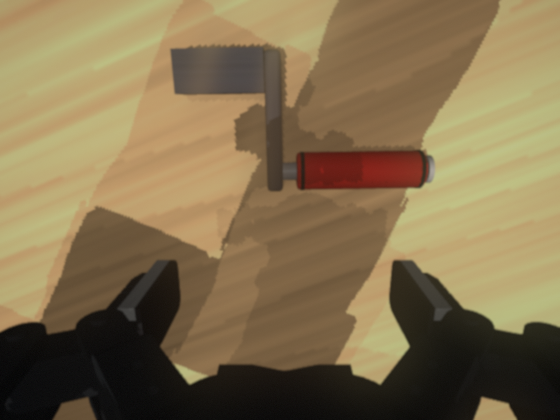

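The crank's arm runs from (273,47) to (274,190), the hub is on its left and the sleeve spans (297..425, 170). I'll compute its pose.

```bash
python3 - <<'E'
from h import *
z=np.load('pics/w2.npz');p,d=z['p'],z['d'];c=(*z['k'],z['T']);P=pts(c,d)
hsv=cv2.cvtColor(p,cv2.COLOR_RGB2HSV)
red=((hsv[...,0]<8)|(hsv[...,0]>172))&(hsv[...,1]>150)&(hsv[...,2]>70)
red[:140]=0;red[200:]=0
v,u=np.nonzero(red);q=np.array([onz(c,a,b,.02)[:2] for a,b in zip(u,v)]).astype(np.float32);r=cv2.minAreaRect(q);print('red',r)
Z=P[...,2]
print('z red top',np.percentile(Z[160:180,320:410],[50,95]),'arm',np.median(Z[100:150,271:277]),'hub',np.median(Z[60:85,190:250]))
# arm top centre line at z=.028 by height mask
m=(Z>.018)&(Z<.04)
for rr in(105,120,135,150):
    k=np.nonzero(m[rr,255:290])[0]+255;print(rr,k.min(),k.max(),onz(c,k.mean(),rr,.028).round(4))
k=[(np.nonzero(m[30:110,uu])[0]+30) for uu in(185,200,215,230,245)]
for uu,kk in zip((185,200,215,230,245),k):print(uu,kk.min(),kk.max(),P[kk.min()+2,uu].round(4),P[kk.max()-2,uu].round(4))
hs=P[50:92,180:255].reshape(-1,3);hs=hs[(hs[:,2]>.022)&(hs[:,2]<.04)];rh=cv2.minAreaRect(hs[:,:2].astype(np.float32));print('hub',rh)
ar=P[100:188,268:281].reshape(-1,3);ar=ar[(ar[:,2]>.022)&(ar[:,2]<.035)];mm=ar[:,:2].mean(0);w,s,vt=np.linalg.svd(ar[:,:2]-mm);print('arm',mm,vt[0],np.degrees(np.arctan2(vt[0][1],vt[0][0])),np.sqrt((s**2/len(ar)*12)))
a=np.load('pics/w2.npz')
k=np.nonzero(m[70,160:300])[0]+160;print('mouth u',k.min(),onz(c,k.min(),70,.03))
E
```

```text
red ((0.3946680426597595, -0.39023375511169434), (0.10235752910375595, 0.02852405607700348), 68.95867156982422)
z red top [0.02950788 0.03101243] arm 0.028489287481171688 hub 0.030522105980625852
105 266 281 [ 0.4659 -0.3447  0.028 ]
120 266 281 [ 0.4561 -0.3406  0.028 ]
135 266 282 [ 0.4459 -0.3368  0.028 ]
150 267 282 [ 0.4355 -0.3329  0.028 ]
185 49 94 [ 0.5218 -0.302   0.0314] [ 0.4977 -0.2899  0.0308]
200 48 93 [ 0.519  -0.3116  0.0294] [ 0.4944 -0.2999  0.03  ]
215 48 93 [ 0.5148 -0.3214  0.031 ] [ 0.4904 -0.3099  0.0305]
230 48 93 [ 0.5112 -0.3309  0.0294] [ 0.4863 -0.3198  0.031 ]
245 48 93 [ 0.5071 -0.3405  0.0303] [ 0.4823 -0.3297  0.0306]
hub ((0.5023171901702881, -0.3165452778339386), (0.05346139147877693, 0.0273025780916214), 67.90092468261719)
arm [ 0.43982769 -0.33432655] [-0.92385278  0.38274802] 157.4959947433641 [0.06525924 0.00969003]
mouth u 173 [ 0.51421848 -0.28843477  0.03      ]
```

```bash
python3 - <<'E'
from h import *
plan([.4545,-.3409,.012],down(-21.6))
E
```

```text
call 0 [ 0.276 -0.032  0.741] [-0.0001  0.0002 -0.001 ] rows 4.0
```

Request:
{"api": "move_arm", "payload": {
  "series": [100,0.276,-0.032,0,0,0,-0.001,100,0.276,-0.032,0,0,0,-0.001,100,0.276,-0.032,0.2,0,0,-0.001,100,0.276,-0.032,0.4,0,0,-0.001,100,0.276,-0.032,0.4,0,0,-0.001]
}}

```text
time_s: 2.42
eef_pos: [0.4531, -0.3357, 0.0746]
eef_rot: [-0.003, 0.983, -0.185, -0.004]
ft_force: [-2.7, 0.3, -0.6]
grip_width: 0.0856
```

```bash
python3 - <<'E'
from h import *
print(pose()[0],bot.sense()['time_s']);plan([.4545,-.3409,.012],down(-21.6))
p,d,c=cam('wrist','w3.png')
E
```

```text
[ 0.4531303  -0.33570628  0.07464505] 2.4167
call 0 [0.019 0.023 0.313] [-0.0006  0.0015  0.0007] rows 2.0
```

View pics/w3.png

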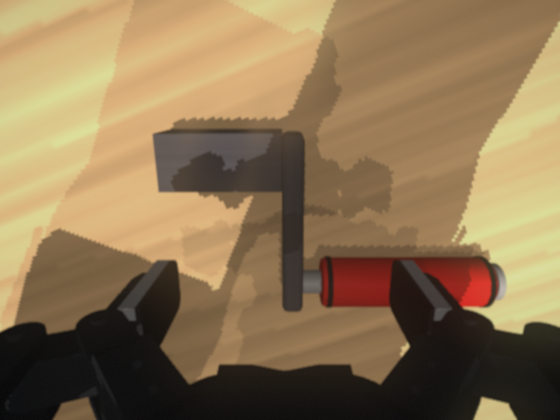

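```bash
python3 - <<'E'
from h import *
s=bot.sense();print(s['eef_pos'],s['joint_velocities'].round(3));f,cx,cy,T=K('wrist')
p,Rt=pose()
for k in(0,.03,.0466,.06):
    w=p+Rt.apply([0,0,k]);q=T[:3,:3].T@(w-T[:3,3]);print(k,w.round(4),f*q[0]/q[2]+cx,f*q[1]/q[2]+cy)
plan([.4545,-.3409,.012],down(-21.6))
E
```

```text
[ 0.45402244 -0.33679512  0.0778939 ] [-0.006 -0.061  0.082  0.058 -0.001 -0.   ]
0 [ 0.454  -0.3368  0.0779] 286.4169567273555 273.3933133039762
0.03 [ 0.4539 -0.3366  0.0479] 286.04489634548395 245.64232349307082
0.0466 [ 0.4538 -0.3365  0.0313] 285.88671660464115 233.84411924907
0.06 [ 0.4537 -0.3365  0.0179] 285.7768833323808 225.6519489242954
call 0 [0.012 0.019 0.329] [-0.0005  0.0011  0.0007] rows 2.0
```

Request:
{"api": "move_arm", "payload": {
  "series": [100,0.01,0.02,0.1,0,0,0.0005,100,0.01,0.02,0.25,0,0,0.0005,100,0.01,0.02,0.335,0,0,0.0005,100,0.01,0.02,0.335,0,0,0.0005,100,0.01,0.02,0.335,0,0,0.0005]
}}

```text
time_s: 2.88
eef_pos: [0.457, -0.3445, 0.0153]
eef_rot: [0.0, 0.982, -0.187, 0.0]
ft_force: [-0.2, -0.2, 1.2]
grip_width: 0.085
```

```bash
python3 - <<'E'
from h import *
p,d,c=cam('wrist','w4.png')
s=bot.sense();print(s['eef_pos'],s['ft_force']);plan([.4545,-.3409,.012],down(-21.6))
E
```

```text
[ 0.4575445  -0.34511584  0.01587093] [ 0.26011338  0.50368664 -0.81395321]
call 0 [-0.022 -0.014  0.019] [ 0.0001 -0.0003 -0.    ] rows 1.0
```

View pics/w4.png

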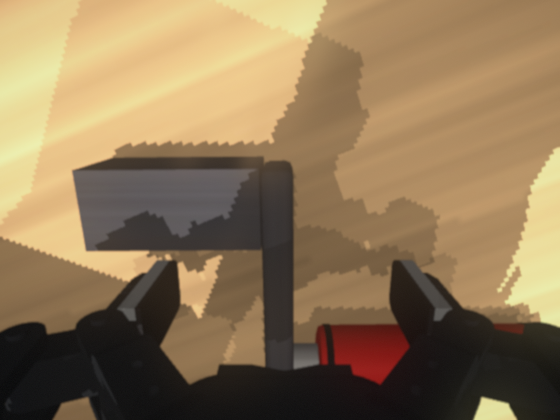

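Request:
{"api": "move_arm", "payload": {
  "series": [100,-0.022,-0.014,0.016,0,0,0,100,-0.022,-0.014,0.016,0,0,0,0,-0.022,-0.014,0.016,0,0,0,0,-0.022,-0.014,0.016,0,0,0,0,-0.022,-0.014,0.016,0,0,0],
  "force": 100
}}

```text
time_s: 3.35
eef_pos: [0.4537, -0.3404, 0.0108]
eef_rot: [0.0, 0.982, -0.188, 0.0]
ft_force: [-0.6, 0.3, 0.0]
grip_width: 0.0519
```

Request:
{"api": "move_arm", "payload": {
  "series": [0,0,0,0,0,0,0,0,0,0,0,0,0,0,0,0,0,0,0,0,0,0,0,0,0,0,0,0]
}}

```text
time_s: 3.68
eef_pos: [0.4534, -0.3403, 0.0105]
eef_rot: [0.0, 0.982, -0.188, -0.0]
ft_force: [-2.1, 0.2, 4.3]
grip_width: 0.0103
```

```bash
cat >> h.py <<'E'
A=np.array([-.061,.998,0]);ROOT=np.array([.5515,-.0284,.1183])
OFF=np.array([.038,-.07,-.0045])
def tcp_for(s,Rt,off=OFF): # mouth at distance s outside root
    return ROOT-A*s-Rt.apply(off)
E
python3 - <<'E'
from h import *
Rt=down(3.5,.33);t=tcp_for(.10,Rt);print(t)
p,R0=pose()
q=p+[0,0,.13]
plan(q,R0);plan(t,Rt,q,R0)
E
```

```text
[ 0.52744632 -0.20017509  0.10172917]
call 0 [-0.    0.   -0.65] [0. 0. 0.] rows 4.0
call 0 [ 0.086 -0.788  0.194] [ 0.0115  0.0517 -0.0691] rows 5.0
```

Request:
{"api": "move_arm", "payload": {
  "series": [0,0,0,-0.2,0,0,0,0,0,0,-0.4,0,0,0,0,0,0,-0.65,0,0,0,0,0,0,-0.65,0,0,0]
}}

```text
time_s: 4.02
eef_pos: [0.4555, -0.3422, 0.1462]
eef_rot: [0.002, 0.982, -0.188, 0.003]
ft_force: [2.3, -2.2, -4.5]
grip_width: 0.01
```

Request:
{"api": "move_arm", "payload": {
  "series": [0,0.02,-0.2,0.02,0.0028,0.013,-0.0172,0,0.04,-0.4,0.06,0.0056,0.026,-0.0345,0,0.06,-0.6,0.12,0.0084,0.039,-0.0517,0,0.086,-0.788,0.194,0.0115,0.0517,-0.0691,0,0.086,-0.788,0.194,0.0115,0.0517,-0.0691]
}}

```text
time_s: 4.43
eef_pos: [0.5251, -0.1923, 0.0975]
eef_rot: [-0.009, 0.986, 0.034, 0.163]
ft_force: [-2.9, 0.8, -6.1]
grip_width: 0.0103
```

Request:
{"api": "move_arm", "payload": {
  "series": [0,0,0,0,0,0,0,0,0,0,0,0,0,0]
}}

```text
time_s: 4.6
eef_pos: [0.5265, -0.1999, 0.1006]
eef_rot: [-0.005, 0.986, 0.029, 0.163]
ft_force: [0.4, -1.3, -4.8]
grip_width: 0.0099
```

```bash
python3 - <<'E'
from h import *
p,d,c=cam('wrist','w5.png');np.savez('pics/w5.npz',p=p,d=d,T=c[3],k=c[:3])
s=bot.sense();print(s['time_s'],s['eef_pos'],s['ft_force'],s['grip_width']);Rt=down(3.5,.33);plan(tcp_for(.1,Rt),Rt)
E
```

```text
4.65 [ 0.52738359 -0.20081067  0.10132453] [-0.15349996 -0.97369876 -5.24587567] 0.010376510108032519
call 0 [ 0.001 -0.003 -0.002] [ 0.0002  0.0002 -0.0004] rows 1.0
```

View pics/w5.png

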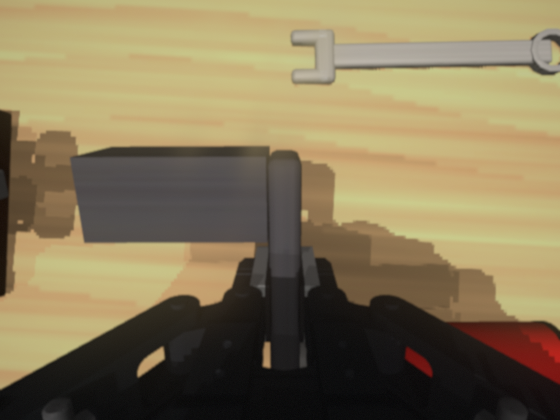

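```bash
python3 - <<'E'
from h import *
z=np.load('pics/w5.npz');p,d=z['p'],z['d'];c=(*z['k'],z['T']);P=pts(c,d)
pp,Rt=pose()
L=Rt.inv().apply((P-pp).reshape(-1,3)).reshape(P.shape)
S=L[165:235,90:255].reshape(-1,3);m=np.median(S[:,2]);S=S[np.abs(S[:,2]-m)<.01];mu=S.mean(0);v=np.linalg.svd(S-mu,full_matrices=False)[2][2];v*=-np.sign(v[2]);print('hub top in tool',mu.round(4),'normal',v.round(4),'-> expected z',OFF[2]-.015)
for u in(100,130,160,190,220,250):
    k=np.nonzero(np.abs(L[120:260,u,2]-m)<.006)[0]+120
    print(u,k.min(),k.max(),L[k.min()+1,u].round(4),L[k.max()-1,u].round(4))
for r in(175,200,225):
    k=np.nonzero(np.abs(L[r,60:320,2]-m)<.006)[0]+60;print(r,k.min(),L[r,k.min()+1].round(4),k.max(),L[r,k.max()].round(4))
E
```

```text
hub top in tool [ 0.037  -0.0398 -0.0193] normal [-0.0011 -0.0013 -1.    ] -> expected z -0.0195
100 155 242 [ 0.0513 -0.0635 -0.0164] [ 0.0222 -0.066  -0.0197]
130 155 242 [ 0.0514 -0.0531 -0.0173] [ 0.0223 -0.0554 -0.02  ]
160 155 242 [ 0.0516 -0.0429 -0.0182] [ 0.0223 -0.045  -0.0199]
190 155 242 [ 0.0514 -0.0334 -0.0166] [ 0.0221 -0.0348 -0.0193]
220 155 242 [ 0.0516 -0.0232 -0.018 ] [ 0.0223 -0.0242 -0.0199]
250 155 242 [ 0.0516 -0.0133 -0.0179] [ 0.0223 -0.0138 -0.0198]
175 73 [ 0.0453 -0.0719 -0.0187] 301 [ 0.0445  0.0038 -0.0141]
200 77 [ 0.0368 -0.0716 -0.0193] 300 [ 0.0359  0.0035 -0.0153]
225 81 [ 0.0279 -0.0717 -0.0191] 300 [ 0.0265  0.0037 -0.0148]
```

```bash
sed -i 's/^OFF=.*/OFF=np.array([.037,-.071,-.0043])/' h.py; python3 - <<'E'
from h import *
Rt=down(3.5,.33);plan(tcp_for(.07,Rt),Rt)
E
```

```text
call 0 [ 0.006 -0.148 -0.003] [ 0.0002  0.0002 -0.0004] rows 1.0
```

Request:
{"api": "move_arm", "payload": {
  "series": [0,0.006,-0.05,-0.003,0,0,0,0,0.006,-0.1,-0.003,0,0,0,0,0.006,-0.148,-0.003,0,0,0,0,0.006,-0.148,-0.003,0,0,0,0,0.006,-0.148,-0.003,0,0,0]
}}

```text
time_s: 5.07
eef_pos: [0.5266, -0.1697, 0.1025]
eef_rot: [-0.005, 0.986, 0.03, 0.164]
ft_force: [-0.1, 0.8, -6.5]
grip_width: 0.0101
```

```bash
python3 - <<'E'
from h import *
p,d,c=cam('wrist','w6.png');np.savez('pics/w6.npz',p=p,d=d,T=c[3],k=c[:3])
s=bot.sense();print(s['time_s'],s['eef_pos'],s['ft_force'],s['grip_width']);Rt=down(3.5,.33);plan(tcp_for(.07,Rt),Rt)
P=pts(c,d)
pp,Rt=pose()
L=Rt.inv().apply((P-pp).reshape(-1,3)).reshape(P.shape)
for u in range(3,70,6):
    k=np.nonzero((L[120:290,u,2]>-.03)&(L[120:290,u,2]<.004))[0]+120
    if len(k)>4: print(u,k.min(),k.max(),L[k.min()+1,u].round(4),L[int(np.median(k)),u].round(4),L[k.max()-1,u].round(4))
E
```

```text
5.1167 [ 0.52681989 -0.17018999  0.10260285] [ 0.48194658 -0.4235281  -5.36579007] 0.010115975409112422
call 0 [-0.002  0.005  0.001] [ 0.0001 -0.      0.    ] rows 1.0
3 168 216 [ 4.450e-02 -1.099e-01  1.000e-04] [ 0.0384 -0.1019 -0.0121] [ 0.0302 -0.1027 -0.0134]
9 168 216 [ 0.0446 -0.1074 -0.0002] [ 0.0385 -0.0997 -0.0122] [ 0.0299 -0.1013 -0.0125]
15 168 216 [ 0.0446 -0.1048 -0.0006] [ 0.0383 -0.0982 -0.0113] [ 0.0301 -0.0988 -0.0129]
21 168 216 [ 0.0447 -0.1024 -0.0006] [ 0.0387 -0.0958 -0.0115] [ 0.0298 -0.0973 -0.012 ]
27 168 216 [ 0.0444 -0.1011  0.0007] [ 0.0388 -0.0934 -0.0119] [ 0.0296 -0.0956 -0.0113]
33 168 216 [ 0.0445 -0.0984  0.0002] [ 0.0383 -0.0917 -0.0114] [ 0.0299 -0.0927 -0.0124]
39 168 216 [ 0.0446 -0.0957 -0.0004] [ 0.0378 -0.091  -0.0094] [ 0.03   -0.0904 -0.0125]
45 168 214 [ 0.0447 -0.0932 -0.0007] [ 0.0381 -0.0887 -0.0094] [ 0.0295 -0.0908 -0.0086]
51 168 211 [ 0.0444 -0.092   0.0011] [ 0.0389 -0.0863 -0.0096] [ 0.0297 -0.0904 -0.0056]
57 169 208 [ 0.0437 -0.0908  0.0027] [ 0.0395 -0.0836 -0.0102] [ 0.032  -0.0855 -0.0092]
63 175 208 [ 0.0421 -0.0862 -0.0015] [ 0.0381 -0.0824 -0.009 ] [ 0.0322 -0.0828 -0.0099]
69 175 208 [ 0.042  -0.0842 -0.001 ] [ 0.0381 -0.0801 -0.0093] [ 0.0322 -0.0808 -0.0097]
```

View pics/w6.png

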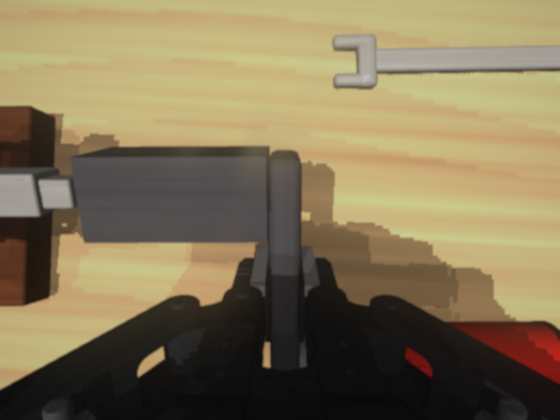

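Shaft and hub line up within about 0.5 mm in the tool frame, so I'll push on.

Request:
{"api": "move_arm", "payload": {
  "series": [0,0,-0.04,0,0,0,0,0,0,-0.08,0,0,0,0,0,0,-0.12,0,0,0,0,0,0,-0.15,0,0,0,0,0,0,-0.15,0,0,0,0]
}}

```text
time_s: 5.53
eef_pos: [0.5243, -0.1388, 0.1022]
eef_rot: [-0.005, 0.986, 0.031, 0.164]
ft_force: [-0.4, -0.2, -4.9]
grip_width: 0.0102
```

```bash
python3 - <<'E'
from h import *
s=bot.sense();print(s['eef_pos'],s['ft_force'],s['torque'],s['grip_width']);Rt=down(3.5,.33);plan(tcp_for(0.04,Rt),Rt)
E
```

```text
[ 0.52433964 -0.13884231  0.10224989] [-0.36344035 -0.24999414 -4.94789088] [-0.1166123   0.70250115  0.03537784] 0.0102019308035318
call 0 [0.001 0.012 0.   ] [-0.0002  0.0001  0.0001] rows 1.0
```

No contact, and the 16 mm section is now entered by about 10 mm. Continuing.

Request:
{"api": "move_arm", "payload": {
  "series": [0,0,-0.04,0,0,0,0,0,0,-0.08,0,0,0,0,0,0,-0.12,0,0,0,0,0,0,-0.15,0,0,0,0,0,0,-0.15,0,0,0,0]
}}

```text
time_s: 5.95
eef_pos: [0.5226, -0.109, 0.1023]
eef_rot: [-0.005, 0.986, 0.031, 0.164]
ft_force: [0.7, 1.0, -4.7]
grip_width: 0.0099
```

```bash
python3 - <<'E'
from h import *
s=bot.sense();print(s['eef_pos'],s['ft_force'],s['torque'],s['grip_width']);Rt=down(3.5,.33);plan(tcp_for(0.0,Rt),Rt)
E
```

```text
[ 0.52257176 -0.10903253  0.10226682] [ 0.7143034   1.0080514  -4.74167378] [-0.09025163  0.7122256   0.01611198] 0.009932006303754381
call 0 [ 0.001 -0.039  0.   ] [-0.0001  0.0001  0.0001] rows 1.0
```

Request:
{"api": "move_arm", "payload": {
  "series": [0,0,-0.015,0,0,0,0,0,0,-0.03,0,0,0,0,0,0,-0.036,0,0,0,0,0,0,-0.036,0,0,0,0,0,0,-0.036,0,0,0,0]
}}

```text
time_s: 6.37
eef_pos: [0.5226, -0.1035, 0.1025]
eef_rot: [-0.005, 0.986, 0.03, 0.164]
ft_force: [-0.1, 0.7, -4.5]
grip_width: 0.0098
```

```bash
python3 - <<'E'
from h import *
p,d,c=cam('wrist','w7.png')
s=bot.sense();print(s['time_s'],s['eef_pos'],s['ft_force'],s['torque'],s['grip_width']);Rt=down(3.5,.33);plan(tcp_for(0.0,Rt),Rt)
E
```

```text
6.4167 [ 0.52266763 -0.10359912  0.10245045] [ 0.21967391  0.2405141  -4.82710989] [-0.1345571   0.76183602  0.00299272] 0.010231842516353163
call 0 [-0.001 -0.011  0.001] [ 0.0001 -0.     -0.0001] rows 1.0
```

View pics/w7.png

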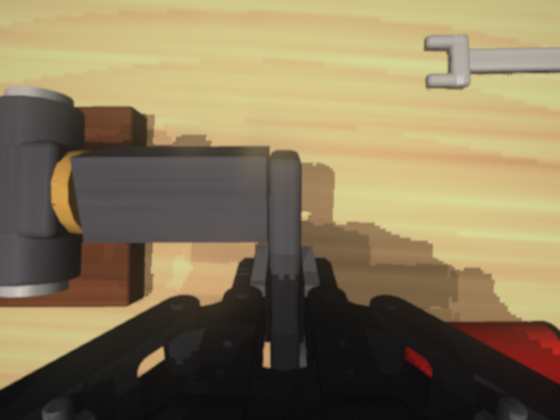

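Request:
{"api": "move_arm", "payload": {
  "series": [0,0,-0.01,0,0,0,0,0,0,-0.014,0,0,0,0,0,0,-0.014,0,0,0,0]
}}

```text
time_s: 6.67
eef_pos: [0.5224, -0.1007, 0.1024]
eef_rot: [-0.005, 0.986, 0.03, 0.164]
ft_force: [0.1, -1.4, -6.1]
grip_width: 0.0102
```

```bash
python3 - <<'E'
from h import *
s=bot.sense();print(s['time_s'],s['eef_pos'],s['ft_force'],s['torque'],s['grip_width'])
E
```

```text
6.6667 [ 0.5223727  -0.10066778  0.10241665] [ 0.10802953 -1.40883527 -6.13774622] [-0.33470327  0.80329077 -0.05183063] 0.010233488194952728
```

The crank is seated, with the mouth about 1 mm from the collar. Now I'll open and retract along the tool axis.

Request:
{"api": "move_arm", "payload": {
  "series": [100,0,0,0,0,0,0,100,0,0,0,0,0,0,100,0,0,0,0,0,0,100,0,0,0,0,0,0,100,0,0,0,0,0,0]
}}

```text
time_s: 7.08
eef_pos: [0.5228, -0.1007, 0.1028]
eef_rot: [-0.005, 0.986, 0.03, 0.165]
ft_force: [0.8, -0.5, -0.4]
grip_width: 0.0701
```

```bash
python3 - <<'E'
from h import *
p,d,c=cam('wrist','w8.png')
s=bot.sense();print(s['time_s'],s['eef_pos'],s['ft_force'],s['torque'],s['grip_width'])
E
```

```text
7.1333 [ 0.52267774 -0.10066216  0.10268805] [-0.21452152  0.54241544 -0.91126981] [0.00120407 0.27854868 0.01416026] 0.0770730255180199
```

View pics/w8.png

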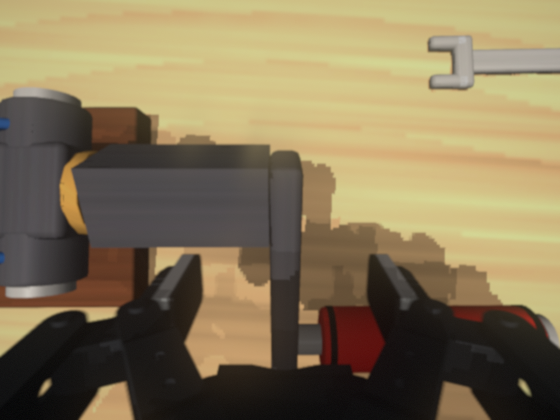

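The crank stays on the shaft with the fingers free of it. Retracting.

Request:
{"api": "move_arm", "payload": {
  "series": [100,0,0,-0.15,0,0,0,100,0,0,-0.35,0,0,0,100,0,0,-0.55,0,0,0,100,0,0,-0.75,0,0,0,100,0,0,-0.75,0,0,0]
}}

```text
time_s: 7.55
eef_pos: [0.4754, -0.1048, 0.2515]
eef_rot: [-0.003, 0.985, 0.03, 0.168]
ft_force: [1.8, -2.1, 1.7]
grip_width: 0.0856
```

```bash
python3 - <<'E'
from h import *
p,d,c=cam('wrist','w9.png');np.savez('pics/w9.npz',p=p,d=d,T=c[3],k=c[:3])
s=bot.sense();print(s['time_s'],s['eef_pos'],s['joint_positions'])
P=pts(c,d);hsv=cv2.cvtColor(p,cv2.COLOR_RGB2HSV)
red=((hsv[...,0]<8)|(hsv[...,0]>172))&(hsv[...,1]>150)&(hsv[...,2]>60)&(P[...,2]>.05)
q=P[red];print(red.sum(),q.mean(0),q[:,2].max(),np.percentile(q,[2,98],axis=0))
r=cv2.minAreaRect(q[:,:2].astype(np.float32));print(r)
p0,R0=pose()
g=[.4894,-.1746,.24];Rm=down(30);plan(g,Rm)
E
```

```text
7.6 [ 0.47539231 -0.10465118  0.24867131] [-0.47711149 -0.03186986 -0.57010593  0.73861362  0.16673055  2.62842205]
3253 [ 0.49430051 -0.16759469  0.09503589] 0.4019057688810722 [[ 0.48078037 -0.21222101  0.08690959]
 [ 0.50789845 -0.12049245  0.09723498]]
((0.4935387969017029, -0.15975922346115112), (0.026617921888828278, 0.115441232919693), 3.4238061904907227)
call 0 [0.031 0.353 0.058] [ 0.013  -0.0525 -0.073 ] rows 5.0
```

View pics/w9.png

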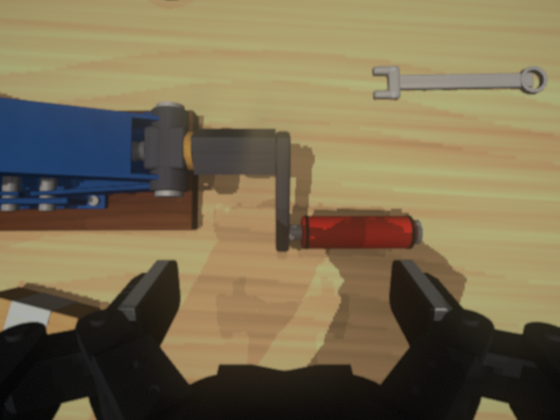

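Request:
{"api": "move_arm", "payload": {
  "series": [100,0.03,0.35,0.058,0.013,-0.0525,-0.073,100,0.03,0.35,0.058,0.013,-0.0525,-0.073,100,0.03,0.35,0.058,0.013,-0.0525,-0.073,100,0.03,0.35,0.058,0.013,-0.0525,-0.073,100,0.03,0.35,0.058,0.013,-0.0525,-0.073]
}}

```text
time_s: 8.02
eef_pos: [0.488, -0.1735, 0.2339]
eef_rot: [-0.003, 0.965, 0.262, -0.005]
ft_force: [-0.5, -0.3, -0.5]
grip_width: 0.0853
```

Request:
{"api": "move_arm", "payload": {
  "series": [100,0,0,0,0,0,-0.0975,100,0,0,0,0,0,-0.0975,100,0,0,0,0,0,-0.0975,100,0,0,0,0,0,-0.0975,100,0,0,0,0,0,-0.0975]
}}

```text
time_s: 8.43
eef_pos: [0.4874, -0.1726, 0.2339]
eef_rot: [-0.004, 0.841, 0.541, -0.002]
ft_force: [-0.1, 0.0, -0.6]
grip_width: 0.085
```

Request:
{"api": "move_arm", "payload": {
  "series": [100,0,0,0,0,0,-0.0975,100,0,0,0,0,0,-0.0975,100,0,0,0,0,0,-0.0975,100,0,0,0,0,0,-0.0975,100,0,0,0,0,0,-0.0975]
}}

```text
time_s: 8.85
eef_pos: [0.4874, -0.1726, 0.234]
eef_rot: [-0.004, 0.639, 0.769, -0.001]
ft_force: [0.2, 0.6, 0.2]
grip_width: 0.0853
```

Request:
{"api": "move_arm", "payload": {
  "series": [100,0,0,0,0,0,-0.0975,100,0,0,0,0,0,-0.0975,100,0,0,0,0,0,-0.0975,100,0,0,0,0,0,-0.0975,100,0,0,0,0,0,-0.0975]
}}

```text
time_s: 9.27
eef_pos: [0.4874, -0.1726, 0.234]
eef_rot: [-0.005, 0.377, 0.926, 0.0]
ft_force: [-0.4, 0.5, -0.9]
grip_width: 0.0855
```

Request:
{"api": "move_arm", "payload": {
  "series": [100,0,0,0,0,0,-0.0975,100,0,0,0,0,0,-0.0975,100,0,0,0,0,0,-0.0975,100,0,0,0,0,0,-0.0975,100,0,0,0,0,0,-0.0975]
}}

```text
time_s: 9.68
eef_pos: [0.4874, -0.1726, 0.234]
eef_rot: [-0.004, 0.08, 0.997, 0.002]
ft_force: [-0.2, 0.5, -0.9]
grip_width: 0.0855
```

Request:
{"api": "move_arm", "payload": {
  "series": [100,0,0,0,0,0,-0.0975,100,0,0,0,0,0,-0.0975,100,0,0,0,0,0,-0.0975,100,0,0,0,0,0,-0.0975,100,0,0,0,0,0,-0.0975]
}}

```text
time_s: 10.1
eef_pos: [0.4874, -0.1726, 0.234]
eef_rot: [-0.004, -0.224, 0.975, 0.003]
ft_force: [0.2, -0.1, 0.3]
grip_width: 0.0855
```

```bash
python3 - <<'E'
from h import *
s=bot.sense();print(s['time_s'],s['eef_pos'],s['joint_positions'].round(3))
plan([.494,-.172,.20],down(-86.5))
E
```

```text
10.1 [ 0.4873861  -0.17262458  0.23401627] [-0.482  0.286 -0.174  1.12  -0.    -0.934]
call 0 [-0.016 -0.006  0.085] [ 0.0008 -0.0001 -0.0939] rows 5.0
call 1 [-0.01  -0.014  0.085] [ 0.0008 -0.0001 -0.0939] rows 5.0
```

Request:
{"api": "move_arm", "payload": {
  "series": [100,-0.016,-0.006,0,0.0008,0,-0.094,100,-0.016,-0.006,0,0.0008,0,-0.094,100,-0.016,-0.006,0,0.0008,0,-0.094,100,-0.016,-0.006,0,0.0008,0,-0.094,100,-0.016,-0.006,0,0.0008,0,-0.094]
}}

```text
time_s: 10.52
eef_pos: [0.4908, -0.1723, 0.234]
eef_rot: [-0.002, -0.498, 0.867, 0.001]
ft_force: [-0.2, -0.3, 0.3]
grip_width: 0.0851
```

Request:
{"api": "move_arm", "payload": {
  "series": [100,-0.01,-0.014,0.05,0.0008,0,-0.094,100,-0.01,-0.014,0.05,0.0008,0,-0.094,100,-0.01,-0.014,0.05,0.0008,0,-0.094,100,-0.01,-0.014,0.05,0.0008,0,-0.094,100,-0.01,-0.014,0.05,0.0008,0,-0.094]
}}

```text
time_s: 10.93
eef_pos: [0.4941, -0.172, 0.2239]
eef_rot: [0.0, 0.729, -0.684, 0.0]
ft_force: [-0.3, 0.2, -0.3]
grip_width: 0.0852
```

```bash
python3 - <<'E'
from h import *
p,d,c=cam('wrist','w10.png');np.savez('pics/w10.npz',p=p,d=d,T=c[3],k=c[:3])
s=bot.sense();print(s['time_s'],s['eef_pos'],s['joint_positions'].round(3))
P=pts(c,d);hsv=cv2.cvtColor(p,cv2.COLOR_RGB2HSV)
red=((hsv[...,0]<8)|(hsv[...,0]>172))&(hsv[...,1]>150)&(hsv[...,2]>60)&(P[...,2]>.05)&(P[...,2]<.13)
q=P[red];print(red.sum(),q.mean(0),np.percentile(q,[2,50,98],axis=0))
print(cv2.minAreaRect(q[:,:2].astype(np.float32)))
# top ridge
yy=q[:,1]
for lo in np.arange(-.21,-.12,.015):
    k=q[(yy>lo)&(yy<lo+.015)]
    if len(k)>20:
        t=k[k[:,2]>np.percentile(k[:,2],80)];print(lo.round(3),len(k),np.percentile(k[:,0],[2,98]).round(4),t[:,[0,2]].mean(0).round(4))
plan([.494,-.172,.07],down(-86.5))
E
```

```text
10.9833 [ 0.49410045 -0.17198037  0.22396267] [-4.740e-01  2.960e-01 -1.870e-01  1.087e+00 -1.000e-03 -2.113e+00]
3828 [ 0.49351037 -0.16910674  0.0937699 ] [[ 0.48007209 -0.21226586  0.08764249]
 [ 0.49351419 -0.16977344  0.09450487]
 [ 0.50664686 -0.12430225  0.097075  ]]
((0.4934593737125397, -0.16928692162036896), (0.027329910546541214, 0.09781073778867722), 2.9190073013305664)
-0.21 622 [0.4837 0.5064] [0.496  0.0959]
-0.195 676 [0.4818 0.5078] [0.495 0.096]
-0.18 656 [0.4808 0.5071] [0.4943 0.0962]
-0.165 626 [0.4802 0.5063] [0.4934 0.0965]
-0.15 599 [0.4791 0.5051] [0.4925 0.0967]
-0.135 482 [0.4783 0.504 ] [0.4912 0.097 ]
call 0 [-0.001  0.     0.77 ] [ 0.     -0.0001  0.001 ] rows 4.0
```

View pics/w10.png

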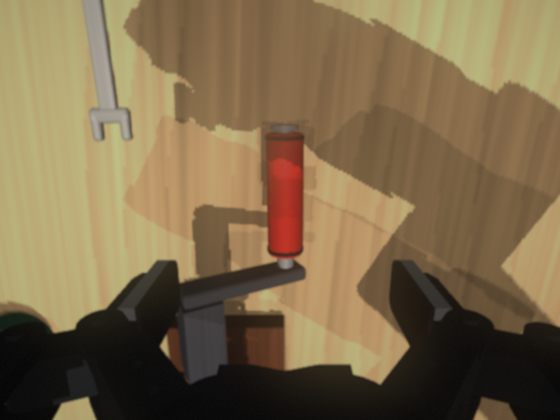

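The sleeve is centred at about (285,195), and its axis at the grip is (0.494, -0.172, 0.082). Descending and gripping.

Request:
{"api": "move_arm", "payload": {
  "series": [100,0,0,0.2,0,0,0,100,0,0,0.4,0,0,0,100,0,0,0.6,0,0,0,100,0,0,0.765,0,0,0,100,0,0,0.765,0,0,0]
}}

```text
time_s: 11.4
eef_pos: [0.4901, -0.1702, 0.066]
eef_rot: [0.002, 0.726, -0.688, -0.004]
ft_force: [-2.0, -0.1, 0.3]
grip_width: 0.0854
```

Request:
{"api": "move_arm", "payload": {
  "series": [0,0,0,0,0,0,0,0,0,0,0,0,0,0,0,0,0,0,0,0,0,0,0,0,0,0,0,0,0,0,0,0,0,0,0],
  "force": 60
}}

```text
time_s: 11.82
eef_pos: [0.4953, -0.1731, 0.0738]
eef_rot: [0.0, 0.727, -0.687, 0.002]
ft_force: [-0.6, 1.0, 0.6]
grip_width: 0.0282
```

```bash
python3 - <<'E'
from h import *
p,d,c=cam('wrist','w11.png')
s=bot.sense();print(s['time_s'],s['eef_pos'],s['ft_force'],s['grip_width'])
E
```

```text
11.8667 [ 0.49510248 -0.17291719  0.07348554] [-0.48313541 -1.23655531  1.07487439] 0.02855485961840416
```

View pics/w11.png

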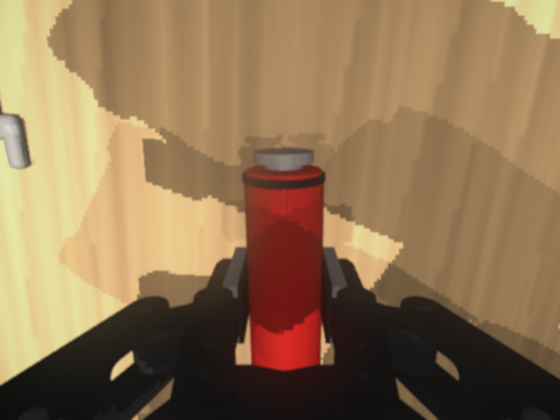

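```bash
cat > w.py <<'E'
import sys,numpy as np
def rows(t0,n=5,step=15,inw=.0025,r=.075,rise=.005):
    o=[]
    for i in range(1,n+1):
        a,b=np.radians(t0),np.radians(t0+step*i); k=step*i/360
        o+=[0,round(-inw*k/.2,4),round(r*(np.cos(b)-np.cos(a))/.2,3),round(-(r*(np.sin(b)-np.sin(a))+rise*k)/.2,3),0,0,0]
    return [float(x) if x else 0 for x in o],t0+n*step
if __name__=='__main__':
    t=float(sys.argv[1])
    for _ in range(int(sys.argv[2])):
        q,t=rows(t,step=float(sys.argv[3])); print(t,q)
E
python3 w.py -28.5 5 15
```

```text
46.5 [0, -0.0005, 0.035, -0.092, 0, 0, 0, 0, -0.001, 0.045, -0.191, 0, 0, 0, 0, -0.0016, 0.03, -0.289, 0, 0, 0, 0, -0.0021, -0.01, -0.379, 0, 0, 0, 0, -0.0026, -0.071, -0.456, 0, 0, 0]
121.5 [0, -0.0005, -0.079, -0.059, 0, 0, 0, 0, -0.001, -0.171, -0.095, 0, 0, 0, 0, -0.0016, -0.268, -0.106, 0, 0, 0, 0, -0.0021, -0.365, -0.092, 0, 0, 0, 0, -0.0026, -0.454, -0.053, 0, 0, 0]
196.5 [0, -0.0005, -0.076, 0.061, 0, 0, 0, 0, -0.001, -0.134, 0.139, 0, 0, 0, 0, -0.0016, -0.169, 0.229, 0, 0, 0, 0, -0.0021, -0.179, 0.325, 0, 0, 0, 0, -0.0026, -0.164, 0.421, 0, 0, 0]
271.5 [0, -0.0005, 0.04, 0.088, 0, 0, 0, 0, -0.001, 0.101, 0.163, 0, 0, 0, 0, -0.0016, 0.181, 0.22, 0, 0, 0, 0, -0.0021, 0.272, 0.254, 0, 0, 0, 0, -0.0026, 0.369, 0.263, 0, 0, 0]
346.5 [0, -0.0005, 0.097, -0.016, 0, 0, 0, 0, -0.001, 0.186, -0.057, 0, 0, 0, 0, -0.0016, 0.262, -0.12, 0, 0, 0, 0, -0.0021, 0.32, -0.2, 0, 0, 0, 0, -0.0026, 0.355, -0.293, 0, 0, 0]
```

Request:
{"api": "move_arm", "payload": {
  "series": [0,-0.0005,0.035,-0.092,0,0,0,0,-0.001,0.045,-0.191,0,0,0,0,-0.0016,0.03,-0.289,0,0,0,0,-0.0021,-0.01,-0.379,0,0,0,0,-0.0026,-0.071,-0.456,0,0,0]
}}

```text
time_s: 12.28
eef_pos: [0.5071, -0.1721, 0.165]
eef_rot: [0.002, 0.726, -0.687, 0.001]
ft_force: [-5.1, -4.1, -2.3]
grip_width: 0.028
```

```bash
python3 - <<'E'
from h import *
p,d,c=cam('wrist','w12.png');cam('scene','s12.png')
s=bot.sense();print(s['time_s'],s['eef_pos'],s['ft_force'],s['torque'],s['grip_width'])
E
```

```text
12.3833 [ 0.51017126 -0.17247003  0.16615518] [-4.65290055 -7.85524784  5.80689127] [-1.67048743  1.01447506  0.27963421] 0.027974184332536706
```

View pics/s12.png

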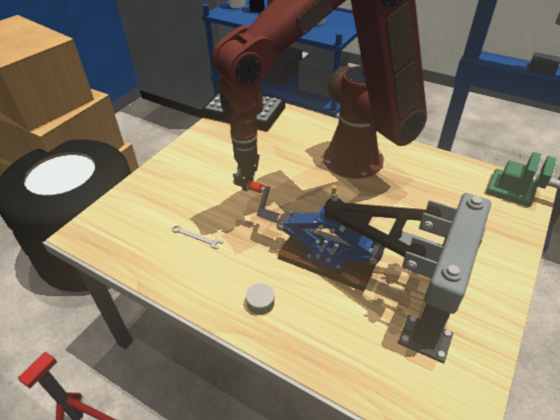

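View pics/w12.png

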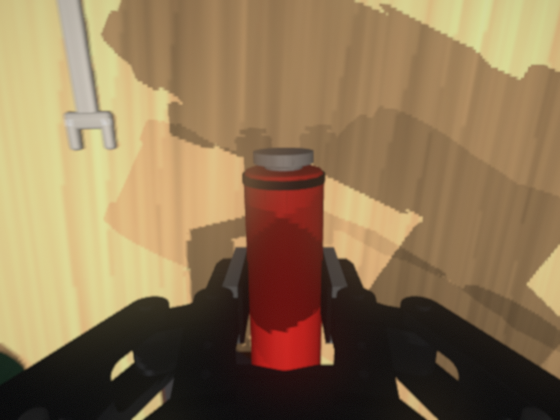

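The crank turns the screw, with forces under 10 N. Continuing.

Request:
{"api": "move_arm", "payload": {
  "series": [0,-0.0005,-0.079,-0.059,0,0,0,0,-0.001,-0.171,-0.095,0,0,0,0,-0.0016,-0.268,-0.106,0,0,0,0,-0.0021,-0.365,-0.092,0,0,0,0,-0.0026,-0.454,-0.053,0,0,0]
}}

```text
time_s: 12.8
eef_pos: [0.6007, -0.1662, 0.1756]
eef_rot: [-0.0, 0.727, -0.687, 0.003]
ft_force: [-2.4, -1.3, 2.6]
grip_width: 0.0283
```

Request:
{"api": "move_arm", "payload": {
  "series": [0,-0.0005,-0.076,0.061,0,0,0,0,-0.001,-0.134,0.139,0,0,0,0,-0.0016,-0.169,0.229,0,0,0,0,-0.0021,-0.179,0.325,0,0,0,0,-0.0026,-0.164,0.421,0,0,0]
}}

```text
time_s: 13.22
eef_pos: [0.6319, -0.1626, 0.0887]
eef_rot: [0.0, 0.727, -0.687, 0.001]
ft_force: [-7.4, 3.8, 5.3]
grip_width: 0.0282
```

```bash
python3 - <<'E'
from h import *
s=bot.sense();print(s['time_s'],s['eef_pos'],s['ft_force'],s['torque'],s['grip_width'])
p=np.array(s['eef_pos']);t=np.radians(196.5);print(.5609-.075*np.cos(t),.1095+.005*225/360+.075*np.sin(t))
E
```

```text
13.2167 [ 0.63190038 -0.16261086  0.08874863] [-7.43545537  3.82165155  5.33653915] [0.58154219 1.51579895 0.24831895] 0.028185974174056005
0.6328114801151145 0.0913238491472058
```

Request:
{"api": "move_arm", "payload": {
  "series": [0,-0.0005,0.04,0.088,0,0,0,0,-0.001,0.101,0.163,0,0,0,0,-0.0016,0.181,0.22,0,0,0,0,-0.0021,0.272,0.254,0,0,0,0,-0.0026,0.369,0.263,0,0,0]
}}

```text
time_s: 13.63
eef_pos: [0.5584, -0.1656, 0.0372]
eef_rot: [-0.002, 0.727, -0.687, 0.001]
ft_force: [4.0, 8.3, 14.8]
grip_width: 0.028
```

Request:
{"api": "move_arm", "payload": {
  "series": [0,-0.0005,0.097,-0.016,0,0,0,0,-0.001,0.186,-0.057,0,0,0,0,-0.0016,0.262,-0.12,0,0,0,0,-0.0021,0.32,-0.2,0,0,0,0,-0.0026,0.355,-0.293,0,0,0]
}}

```text
time_s: 14.05
eef_pos: [0.4871, -0.1707, 0.0962]
eef_rot: [-0.0, 0.726, -0.687, 0.002]
ft_force: [6.3, -0.6, -4.8]
grip_width: 0.028
```

```bash
python3 - <<'E'
from h import *
cam('wrist','w13.png');p,d,c=cam('scene','s13.png');np.savez('pics/s13.npz',p=p,d=d,T=c[3],k=c[:3])
cv2.imwrite('pics/s13c.png',cv2.resize(p[150:310,230:500,::-1],None,fx=2.9,fy=2.9,interpolation=cv2.INTER_CUBIC))
p,d,c=cam('top','t13.png');np.savez('pics/t13.npz',p=p,d=d,T=c[3],k=c[:3])
s=bot.sense();print(s['time_s'],s['eef_pos'],s['ft_force'],s['torque'],s['grip_width'])
E
python3 w.py 346.5 5 15
```

```text
14.2 [ 0.48766826 -0.17084913  0.0964473 ] [ 0.49220159 -3.23639712 -1.14111291] [-0.88601524 -0.10329003 -0.20598454] 0.02825498842486575
421.5 [0, -0.0005, 0.01, -0.098, 0, 0, 0, 0, -0.001, -0.005, -0.196, 0, 0, 0, 0, -0.0016, -0.045, -0.287, 0, 0, 0, 0, -0.0021, -0.107, -0.364, 0, 0, 0, 0, -0.0026, -0.186, -0.422, 0, 0, 0]
496.5 [0, -0.0005, -0.091, -0.036, 0, 0, 0, 0, -0.001, -0.189, -0.047, 0, 0, 0, 0, -0.0016, -0.285, -0.033, 0, 0, 0, 0, -0.0021, -0.375, 0.006, 0, 0, 0, 0, -0.0026, -0.451, 0.066, 0, 0, 0]
571.5 [0, -0.0005, -0.058, 0.078, 0, 0, 0, 0, -0.001, -0.093, 0.169, 0, 0, 0, 0, -0.0016, -0.103, 0.265, 0, 0, 0, 0, -0.0021, -0.088, 0.36, 0, 0, 0, 0, -0.0026, -0.048, 0.449, 0, 0, 0]
646.5 [0, -0.0005, 0.062, 0.075, 0, 0, 0, 0, -0.001, 0.141, 0.132, 0, 0, 0, 0, -0.0016, 0.232, 0.166, 0, 0, 0, 0, -0.0021, 0.33, 0.175, 0, 0, 0, 0, -0.0026, 0.426, 0.158, 0, 0, 0]
721.5 [0, -0.0005, 0.089, -0.041, 0, 0, 0, 0, -0.001, 0.166, -0.104, 0, 0, 0, 0, -0.0016, 0.223, -0.184, 0, 0, 0, 0, -0.0021, 0.258, -0.276, 0, 0, 0, 0, -0.0026, 0.268, -0.375, 0, 0, 0]
```

View pics/s13c.png

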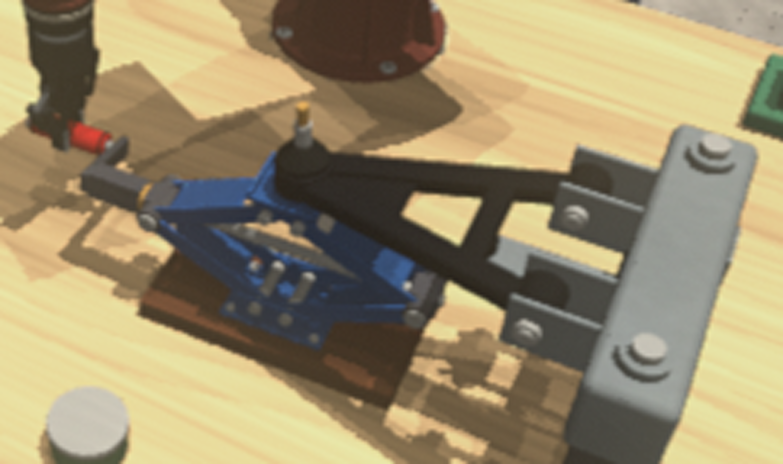

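View pics/t13.png

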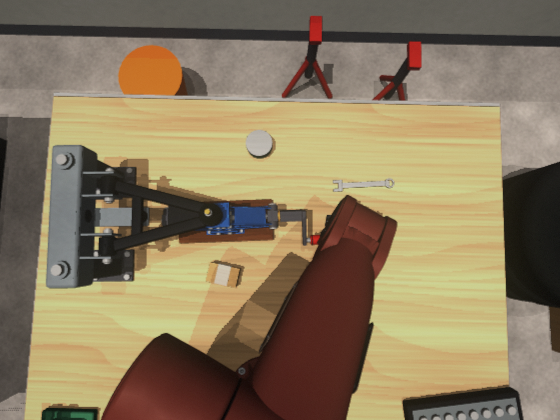

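The crank is still seated and the suspension arm is visible. I'll measure its slope from top-camera and scene depth, relative to the start value of -0.085.

```bash
cat > arm.py <<'E'
from h import *
def slope(f,name):
    z=np.load(f);p,d=z['p'],z['d'];c=(*z['k'],z['T']);P=pts(c,d)
    hsv=cv2.cvtColor(p,cv2.COLOR_RGB2HSV)
    m=(p.max(2)<60)&(P[...,2]>.18)&(P[...,2]<.32)&(P[...,1]>.12)&(P[...,1]<.36)&(abs(P[...,0]-.53)<.16)&(d>0)
    Q=P[m]
    # leg tops: robust: z = a + b*y + c*x (iterate)
    k=np.ones(len(Q),bool)
    for _ in range(8):
        X=np.c_[np.ones(k.sum()),Q[k][:,1]-.35,Q[k][:,0]-.53];w=np.linalg.lstsq(X,Q[k][:,2],rcond=None)[0]
        r=Q[:,2]-np.c_[np.ones(len(Q)),Q[:,1]-.35,Q[:,0]-.53]@w; k=(r>-.005)&(r<.005)
    return m.sum(),k.sum(),w.round(4),Q[k].min(0).round(3),Q[k].max(0).round(3)
if __name__=='__main__':
    import sys
    for f in sys.argv[1:]: print(f,*slope('pics/'+f,f[0]))
E
python3 arm.py top0.npz t13.npz scene0.npz s13.npz
```

```text
top0.npz 3029 2158 [ 0.2624  0.0764 -0.0033] [0.447 0.124 0.244] [0.61  0.36  0.267]
t13.npz 2964 2131 [ 0.2628  0.0716 -0.0045] [0.447 0.124 0.245] [0.61  0.36  0.268]
scene0.npz 1933 1130 [2.623e-01 7.640e-02 1.000e-04] [0.467 0.128 0.242] [0.612 0.36  0.267]
s13.npz 1863 1108 [0.262  0.0681 0.0093] [0.469 0.127 0.244] [0.612 0.36  0.268]
```

The arm has just started to rise. Winding one more turn.

Request:
{"api": "move_arm", "payload": {
  "series": [0,-0.0005,0.01,-0.098,0,0,0,0,-0.001,-0.005,-0.196,0,0,0,0,-0.0016,-0.045,-0.287,0,0,0,0,-0.0021,-0.107,-0.364,0,0,0,0,-0.0026,-0.186,-0.422,0,0,0]
}}

```text
time_s: 14.62
eef_pos: [0.5223, -0.1692, 0.1801]
eef_rot: [0.003, 0.726, -0.687, 0.0]
ft_force: [-10.6, -9.7, 8.3]
grip_width: 0.0279
```

Request:
{"api": "move_arm", "payload": {
  "series": [0,-0.0005,-0.091,-0.036,0,0,0,0,-0.001,-0.189,-0.047,0,0,0,0,-0.0016,-0.285,-0.033,0,0,0,0,-0.0021,-0.375,0.006,0,0,0,0,-0.0026,-0.451,0.066,0,0,0]
}}

```text
time_s: 15.03
eef_pos: [0.6168, -0.1623, 0.1669]
eef_rot: [-0.0, 0.727, -0.687, 0.002]
ft_force: [-1.1, -1.1, 3.0]
grip_width: 0.0282
```

Request:
{"api": "move_arm", "payload": {
  "series": [0,-0.0005,-0.058,0.078,0,0,0,0,-0.001,-0.093,0.169,0,0,0,0,-0.0016,-0.103,0.265,0,0,0,0,-0.0021,-0.088,0.36,0,0,0,0,-0.0026,-0.048,0.449,0,0,0]
}}

```text
time_s: 15.45
eef_pos: [0.6227, -0.1599, 0.0742]
eef_rot: [0.001, 0.727, -0.686, -0.001]
ft_force: [-10.7, 2.6, 11.5]
grip_width: 0.0282
```

Request:
{"api": "move_arm", "payload": {
  "series": [0,-0.0005,0.062,0.075,0,0,0,0,-0.001,0.141,0.132,0,0,0,0,-0.0016,0.232,0.166,0,0,0,0,-0.0021,0.33,0.175,0,0,0,0,-0.0026,0.426,0.158,0,0,0]
}}

```text
time_s: 15.87
eef_pos: [0.5402, -0.1643, 0.045]
eef_rot: [-0.002, 0.727, -0.687, 0.002]
ft_force: [7.3, 5.9, 13.1]
grip_width: 0.0281
```

Request:
{"api": "move_arm", "payload": {
  "series": [0,-0.0005,0.089,-0.041,0,0,0,0,-0.001,0.166,-0.104,0,0,0,0,-0.0016,0.223,-0.184,0,0,0,0,-0.0021,0.258,-0.276,0,0,0,0,-0.0026,0.268,-0.375,0,0,0]
}}

```text
time_s: 16.28
eef_pos: [0.4844, -0.1683, 0.1197]
eef_rot: [0.001, 0.726, -0.687, 0.001]
ft_force: [1.3, -4.5, -6.2]
grip_width: 0.0279
```

```bash
python3 - <<'E'
from h import *
cam('wrist','w14.png');p,d,c=cam('scene','s14.png');np.savez('pics/s14.npz',p=p,d=d,T=c[3],k=c[:3])
cv2.imwrite('pics/s14c.png',cv2.resize(p[150:310,230:500,::-1],None,fx=2.9,fy=2.9,interpolation=cv2.INTER_CUBIC))
p,d,c=cam('top','t14.png');np.savez('pics/t14.npz',p=p,d=d,T=c[3],k=c[:3])
s=bot.sense();print(s['time_s'],s['eef_pos'],s['ft_force'],s['torque'],s['grip_width'])
E
python3 arm.py t14.npz s14.npz; python3 w.py 721.5 3 15
```

```text
16.4333 [ 0.48525968 -0.16857116  0.12026028] [-2.38688099 -6.84013533 -0.83634641] [-1.46679866  0.41115852 -0.04547976] 0.02845545948184707
t14.npz 2986 2173 [ 0.2652  0.0339 -0.002 ] [0.444 0.122 0.253] [0.609 0.36  0.27 ]
s14.npz 1858 1084 [0.265  0.0325 0.0028] [0.472 0.126 0.254] [0.612 0.36  0.27 ]
796.5 [0, -0.0005, -0.015, -0.098, 0, 0, 0, 0, -0.001, -0.055, -0.188, 0, 0, 0, 0, -0.0016, -0.117, -0.265, 0, 0, 0, 0, -0.0021, -0.196, -0.324, 0, 0, 0, 0, -0.0026, -0.287, -0.36, 0, 0, 0]
871.5 [0, -0.0005, -0.097, -0.011, 0, 0, 0, 0, -0.001, -0.194, 0.003, 0, 0, 0, 0, -0.0016, -0.283, 0.042, 0, 0, 0, 0, -0.0021, -0.36, 0.102, 0, 0, 0, 0, -0.0026, -0.417, 0.18, 0, 0, 0]
946.5 [0, -0.0005, -0.035, 0.09, 0, 0, 0, 0, -0.001, -0.045, 0.187, 0, 0, 0, 0, -0.0016, -0.03, 0.282, 0, 0, 0, 0, -0.0021, 0.01, 0.371, 0, 0, 0, 0, -0.0026, 0.071, 0.446, 0, 0, 0]
```

View pics/s14c.png

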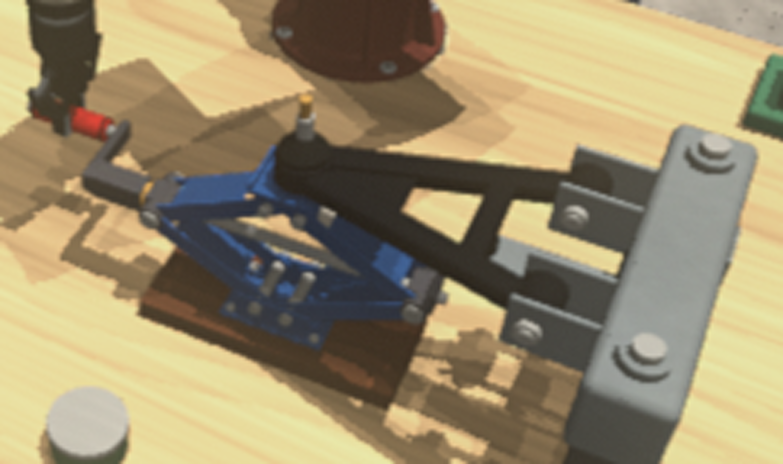

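Request:
{"api": "move_arm", "payload": {
  "series": [0,-0.0005,-0.015,-0.098,0,0,0,0,-0.001,-0.055,-0.188,0,0,0,0,-0.0016,-0.117,-0.265,0,0,0,0,-0.0021,-0.196,-0.324,0,0,0,0,-0.0026,-0.287,-0.36,0,0,0]
}}

```text
time_s: 16.85
eef_pos: [0.5418, -0.1656, 0.193]
eef_rot: [0.003, 0.726, -0.687, 0.001]
ft_force: [-7.1, -8.0, 12.4]
grip_width: 0.028
```

Request:
{"api": "move_arm", "payload": {
  "series": [0,-0.0005,-0.097,-0.011,0,0,0,0,-0.001,-0.194,0.003,0,0,0,0,-0.0016,-0.283,0.042,0,0,0,0,-0.0021,-0.36,0.102,0,0,0,0,-0.0026,-0.417,0.18,0,0,0]
}}

```text
time_s: 17.27
eef_pos: [0.6279, -0.1587, 0.1554]
eef_rot: [-0.0, 0.727, -0.687, 0.002]
ft_force: [-2.8, 0.2, 2.8]
grip_width: 0.0282
```

Request:
{"api": "move_arm", "payload": {
  "series": [0,-0.0005,-0.035,0.09,0,0,0,0,-0.001,-0.045,0.187,0,0,0,0,-0.0016,-0.03,0.282,0,0,0,0,-0.0021,0.01,0.371,0,0,0,0,-0.0026,0.071,0.446,0,0,0]
}}

```text
time_s: 17.68
eef_pos: [0.6098, -0.1576, 0.0641]
eef_rot: [0.001, 0.727, -0.686, -0.002]
ft_force: [-10.9, 5.3, 16.8]
grip_width: 0.028
```

```bash
python3 - <<'E'
from h import *
p,d,c=cam('scene','s15.png');np.savez('pics/s15.npz',p=p,d=d,T=c[3],k=c[:3])
p,d,c=cam('top','t15.png');np.savez('pics/t15.npz',p=p,d=d,T=c[3],k=c[:3])
s=bot.sense();print(s['time_s'],s['eef_pos'],s['ft_force'],s['torque'],s['grip_width'])
E
python3 arm.py t15.npz s15.npz; python3 w.py 946.5 2 15
python3 - <<'E'
# ball joint / arm end heights: median z of black points by y-bin, top view, for each time
from h import *
for f in('top0','t13','t14','t15'):
    z=np.load('pics/%s.npz'%f);p,d=z['p'],z['d'];c=(*z['k'],z['T']);P=pts(c,d)
    m=(p.max(2)<60)&(P[...,2]>.18)&(P[...,2]<.33)&(abs(P[...,0]-.53)<.16)&(P[...,1]>.08)&(P[...,1]<.42)
    Q=P[m];print(f,[(round(lo,2),round(float(np.percentile(Q[(Q[:,1]>lo)&(Q[:,1]<lo+.03)][:,2],60)),4)) for lo in np.arange(.09,.42,.03) if ((Q[:,1]>lo)&(Q[:,1]<lo+.03)).sum()>20])
E
```

```text
17.7833 [ 0.60714657 -0.15784497  0.06298951] [-5.34713387  0.88319809  5.36336446] [0.18874375 1.2577911  0.60397843] 0.0281428435834894
t15.npz 2969 2158 [ 0.2666  0.0081 -0.0013] [0.447 0.123 0.26 ] [0.608 0.36  0.271]
s15.npz 1771 1033 [0.2658 0.0063 0.0172] [0.474 0.127 0.26 ] [0.611 0.36  0.272]
1021.5 [0, -0.0005, 0.079, 0.056, 0, 0, 0, 0, -0.001, 0.171, 0.091, 0, 0, 0, 0, -0.0016, 0.268, 0.1, 0, 0, 0, 0, -0.0021, 0.365, 0.083, 0, 0, 0, 0, -0.0026, 0.454, 0.043, 0, 0, 0]
1096.5 [0, -0.0005, 0.076, -0.063, 0, 0, 0, 0, -0.001, 0.134, -0.143, 0, 0, 0, 0, -0.0016, 0.169, -0.235, 0, 0, 0, 0, -0.0021, 0.179, -0.334, 0, 0, 0, 0, -0.0026, 0.164, -0.431, 0, 0, 0]
top0 [(np.float64(0.09), 0.2019), (np.float64(0.12), 0.2644), (np.float64(0.15), 0.2637), (np.float64(0.18), 0.2501), (np.float64(0.21), 0.2521), (np.float64(0.24), 0.2548), (np.float64(0.27), 0.2584), (np.float64(0.3), 0.26), (np.float64(0.33), 0.2622), (np.float64(0.36), 0.266), (np.float64(0.39), 0.2762)]
t13 [(np.float64(0.12), 0.2667), (np.float64(0.15), 0.2657), (np.float64(0.18), 0.2512), (np.float64(0.21), 0.2527), (np.float64(0.24), 0.2554), (np.float64(0.27), 0.2591), (np.float64(0.3), 0.2608), (np.float64(0.33), 0.2626), (np.float64(0.36), 0.2661), (np.float64(0.39), 0.2765)]
t14 [(np.float64(0.09), 0.2185), (np.float64(0.12), 0.2762), (np.float64(0.15), 0.2741), (np.float64(0.18), 0.2594), (np.float64(0.21), 0.2601), (np.float64(0.24), 0.2619), (np.float64(0.27), 0.2639), (np.float64(0.3), 0.2645), (np.float64(0.33), 0.2651), (np.float64(0.36), 0.2678), (np.float64(0.39), 0.2765)]
t15 [(np.float64(0.12), 0.2832), (np.float64(0.15), 0.2804), (np.float64(0.18), 0.2648), (np.float64(0.21), 0.265), (np.float64(0.24), 0.2655), (np.float64(0.27), 0.2668), (np.float64(0.3), 0.2668), (np.float64(0.33), 0.2669), (np.float64(0.36), 0.2683), (np.float64(0.39), 0.2762)]
```

Change in height along the arm gives about -0.016 rad now, so roughly 140° more is needed.

Request:
{"api": "move_arm", "payload": {
  "series": [0,-0.0005,0.079,0.056,0,0,0,0,-0.001,0.171,0.091,0,0,0,0,-0.0016,0.268,0.1,0,0,0,0,-0.0021,0.365,0.083,0,0,0,0,-0.0026,0.454,0.043,0,0,0]
}}

```text
time_s: 18.2
eef_pos: [0.5218, -0.1629, 0.0574]
eef_rot: [-0.001, 0.727, -0.687, 0.001]
ft_force: [8.0, 2.3, 4.7]
grip_width: 0.0281
```

Request:
{"api": "move_arm", "payload": {
  "series": [0,-0.0005,0.076,-0.063,0,0,0,0,-0.001,0.134,-0.143,0,0,0,0,-0.0016,0.169,-0.235,0,0,0,0,-0.002,0.177,-0.3,0,0,0,0,-0.002,0.177,-0.3,0,0,0]
}}

```text
time_s: 18.62
eef_pos: [0.4855, -0.1663, 0.1192]
eef_rot: [0.001, 0.727, -0.687, 0.002]
ft_force: [-2.6, -6.6, -3.4]
grip_width: 0.0281
```

```bash
python3 - <<'E'
from h import *
p,d,c=cam('scene','s16.png');np.savez('pics/s16.npz',p=p,d=d,T=c[3],k=c[:3])
cv2.imwrite('pics/s16c.png',cv2.resize(p[150:310,230:500,::-1],None,fx=2.9,fy=2.9,interpolation=cv2.INTER_CUBIC))
p,d,c=cam('top','t16.png');np.savez('pics/t16.npz',p=p,d=d,T=c[3],k=c[:3])
s=bot.sense();print(s['time_s'],s['eef_pos'],s['ft_force'],s['torque'],s['grip_width'])
E
cat > arm2.py <<'E'
from h import *
import sys
def prof(f):
    z=np.load('pics/%s.npz'%f);p,d=z['p'],z['d'];c=(*z['k'],z['T']);P=pts(c,d)
    m=(p.max(2)<60)&(P[...,2]>.18)&(P[...,2]<.33)&(abs(P[...,0]-.53)<.16)&(P[...,1]>.08)&(P[...,1]<.42)
    Q=P[m];return np.array([np.percentile(Q[(Q[:,1]>lo)&(Q[:,1]<lo+.03)][:,2],60) for lo in np.arange(.12,.37,.03)])
a=prof('top0');y=np.arange(.12,.37,.03)+.015
for f in sys.argv[1:]:
    dz=prof(f)-a;w=np.polyfit(y,dz,1);print(f,'angle',-.085-w[0],'pivot y',-w[1]/w[0],(dz*1000).round(1))
E
python3 arm.py t16.npz s16.npz;python3 arm2.py t13 t14 t15 t16
```

```text
18.7167 [ 0.48532465 -0.1659817   0.11762223] [-1.6722013  -6.86896159 -2.80633711] [-1.47438307  0.31836536 -0.14799484] 0.027814702420348315
t16.npz 3026 2176 [ 0.2675 -0.0019 -0.0008] [0.447 0.123 0.263] [0.609 0.36  0.273]
s16.npz 1869 1080 [ 0.2671 -0.0055  0.0063] [0.47  0.126 0.262] [0.613 0.36  0.273]
t13 angle -0.07696202944830001 pivot y 0.37544359734400545 [2.3 2.  1.1 0.6 0.6 0.8 0.8 0.4 0.1]
t14 angle -0.043500892506818795 pivot y 0.4194181798669353 [11.9 10.4  9.2  8.   7.1  5.6  4.5  3.   1.8]
t15 angle -0.01699950676877897 pivot y 0.411826579975559 [18.8 16.7 14.7 12.8 10.7  8.4  6.7  4.7  2.3]
t16 angle -0.00325289796284757 pivot y 0.4096525914967717 [22.1 20.8 17.3 15.  12.1 10.3  7.9  5.7  2.6]
```

View pics/s16c.png

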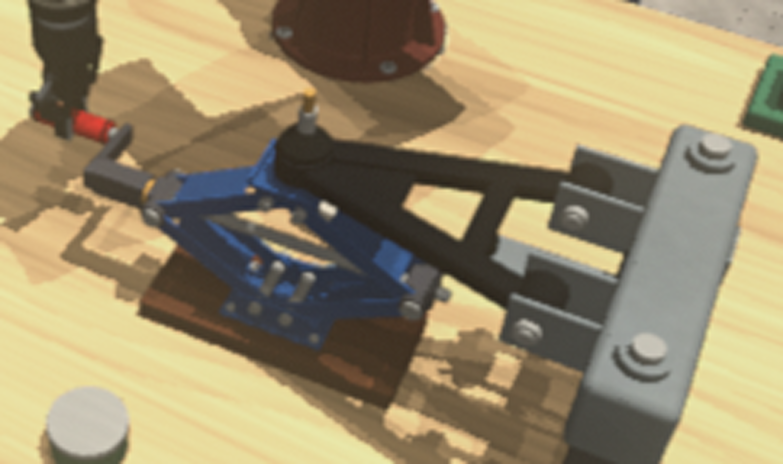

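Three estimates put the arm between -0.007 and -0.003 rad, and the crank is seated. Releasing.

Request:
{"api": "move_arm", "payload": {
  "series": [100,0,0,0,0,0,0,100,0,0,0,0,0,0,100,0,0,0,0,0,0,100,0,0,0,0,0,0,100,0,0,0,0,0,0]
}}

```text
time_s: 19.13
eef_pos: [0.4857, -0.1649, 0.1184]
eef_rot: [0.0, 0.727, -0.687, 0.001]
ft_force: [-0.1, -0.2, 0.5]
grip_width: 0.0848
```

Request:
{"api": "move_arm", "payload": {
  "series": [100,0,0,-0.1,0,0,0,100,0,0,-0.25,0,0,0,100,0,0,-0.45,0,0,0,100,0,0,-0.65,0,0,0,100,0,0,-0.65,0,0,0]
}}

```text
time_s: 19.55
eef_pos: [0.4885, -0.1663, 0.256]
eef_rot: [-0.001, 0.727, -0.687, 0.006]
ft_force: [1.0, -0.3, 0.4]
grip_width: 0.0854
```

```bash
python3 - <<'E'
from h import *
p,d,c=cam('scene','s17.png');np.savez('pics/s17.npz',p=p,d=d,T=c[3],k=c[:3])
p,d,c=cam('top','t17.png');np.savez('pics/t17.npz',p=p,d=d,T=c[3],k=c[:3])
cam('wrist','w17.png')
s=bot.sense();print(s['time_s'],s['eef_pos'],s['ft_force'],s['torque'],s['grip_width'])
E
python3 arm.py t17.npz s17.npz;python3 arm2.py t17
```

```text
19.7 [ 0.48566693 -0.16495864  0.24890585] [ 0.24571712 -0.13805449 -0.18851865] [ 0.01261339 -0.03821086 -0.02303953] 0.08562287253897595
t17.npz 3019 2162 [ 0.2674 -0.0033 -0.0023] [0.447 0.123 0.262] [0.609 0.36  0.273]
s17.npz 1911 1124 [ 0.2671 -0.0035  0.0068] [0.471 0.126 0.262] [0.613 0.36  0.273]
t17 angle -0.004797712814333235 pivot y 0.4109478628507844 [21.8 19.9 17.4 15.1 12.2 10.1  7.6  5.6  2.7]
```

View pics/w17.png

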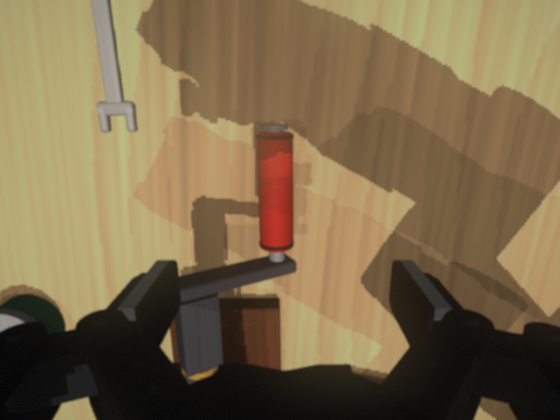

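View pics/s17.png

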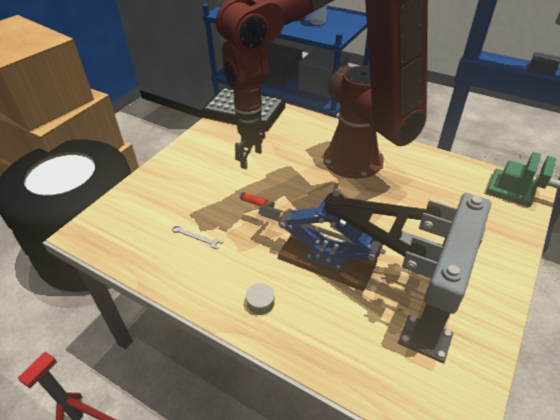

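The wrist view shows the hub against the brass collar at about (203,375). The gripper is clear above and the arm is within about 0.005 rad of level. Handing in.

```bash
python3 - <<'E'
from h import *
print(bot.sense()['joint_velocities'].round(3)); print(bot.close_job())
E
```

```text
[-0.002  0.022 -0.031 -0.005 -0.001 -0.001]
the job is handed in; nothing more can be done
None
```

I pushed the crank fully onto the jack's shaft, wound it up about 2.9 turns and released it. I handed the job in at about 20 s; no verdict was reported.

**Last checks**
- **Suspension arm:** it reads between -0.008 and -0.005 rad after release, inside the ±0.015 limit. The readings came from the top and scene cameras and agreed to about 0.003 rad. They are measured relative to the starting droop of -0.085.
- **Crank:** the last pictures show its hub against the brass collar. Before winding I measured the socket's mouth about 1 mm from the collar; I did not measure the final gap.
- **Robot:** the gripper is open about 13 cm above the sleeve, with no contact force. Wrist force readings stayed under about 22 N throughout.
- **Bystanders:** the spanner and grease tin look unmoved in the last pictures. I did not measure them, and I did not check the bolt box after winding began.

No check failed.

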